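Pin a solar panel to its hinge bracket

ROBOT

A 6-joint arm with a two-finger parallel gripper is mounted at the origin on the work surface. World frame = base frame: x ahead of the robot, y to its left, z up, the work surface at z = 0. Lengths are in m, angles in rad, forces in N, time in s.
With the tool pointing down it reaches from about 0.375 to 0.9 m from the base axis. Payload 3.1 kg.
Tool frame: the origin (TCP) lies at the very end of the fingers, on their centre line; the grasp point (between the pads) lies 19 mm behind it; z points along the fingers, y is the direction in which the jaws open and shut (so a half turn about z gives the same grasp; the last joint's range is limited). The gripper opens to 87 mm and grips with 3 to 60 N. Pads are 19 mm wide; open, the fingers measure 117 mm over their backs; the gripper's body (75 mm by 190 mm) begins 51 mm behind the grasp point.
Start: joints at [-1.294, 0.527, 1.433, -0, 1.181, -0.178], TCP at [0.275, -0.561, 0.185] pointing down, gripper open.
Joint ranges: [-3.08, 3.08], [-0.75, 2.2], [0.22, 2.44], [-1.43, 4.57], [0, 2.65], [-2.85, 2.85]. Speed limits (rad/s): [2.79, 2.79, 3.14, 3.14, 3.14, 3.14].

INTERFACE

Orientations are given as a unit quaternion [x, y, z, w].
In Python, from rig import robot, optics gives the robot as it stands.
- The arm moves only by the shell command python3 -m inch 'ROWS' [FORCE]. ROWS is JSON, a list of rows, each an object of numbers: "ax", "ay", "az": the turn, a rotation vector about the tool's x, y, z in rad; "dx", "dy", "dz": the shift along the tool's x, y, z in mm; "gripper": the opening in per cent of the stroke, from 0 (shut) to 100 (fully open). In form: [{"ax": .., "ay": .., "az": .., "dx": .., "dy": .., "dz": .., "gripper": ..}, ...]. A call has 1 to 8 rows; each row shifts and turns the commanded pose from where the row before left it, along the tool's axes as they then stand; what a row does not reach is not made up. A row lasts 1/10 s, in which the tool goes at most 50 mm and 8.59 degrees, less where a joint would pass 70% of its speed; a pose out of reach is approached as far as the arm can. A call with a gripper value outside its range is refused whole. The fingers move at their own pace and stop on an object; FORCE is the grip in N (left out, the last holds). Time passes only in rows, so rows that do not move let the fingers close. It gives the time, the measured TCP pose, the force and the opening at its end, in the units of the state.
- robot.get_obs(): the state, without advancing time (a new reading comes with each control period).
- optics.camera(name): name is "side" or "top"; returns a dict with "img" (384x512x3 uint8, red, green, blue), "depth" (384x512 float32, m along the optical axis (not along the pixel's ray), 0 where there is no reading), "camera_matrix" (3x3 intrinsics, pixels), "position" and "attitude" of the camera in the world. Camera axes: x right, y up, looking along -z (the intrinsics and any distortion apply to the point x, -y, -z); pixel columns grow to the right and rows downward; lengths in m; the calibration is good to about 2 mm. A picture is of the moment at which its call begins.
- robot.hand_in(): hands the job in, once; it reports no verdict.
The state is a dict: "time": time; "q": joint angles; "joint_velocities": joint speeds; "joint_torque": joint torques, N m; "position": TCP position; "tool_rot": TCP orientation; "ft_force": force on the tool from outside, world axes, zero at the start; "moment": the same for the moment, N m; "grip_width": finger opening in m.
Only numpy, scipy, OpenCV 4.12 (cv2) and the standard library are available. Lean on these libraries where they do the work, as an engineer would, in place of code of your own. Each camera call takes 0.05 s, during which the arm holds its last target.

TASK

Slide the solar panel by its black handle until its knuckle stands between the two knuckles of the hinge bracket, holes in line. Then take the long hinge pin with the tapered nose from the rest and thread it, nose first from the rest's side, through all three knuckles until the whole tapered nose shows beyond the far one and the tail still sticks out where it went in; let go of it there. Leave the short blunt rod and the bottles, jar and tape where they are.

Things in the scene. Friction and masses are not known exactly. Their poses are not given: they have to be found in the camera images.
- bracket: Fixed aluminium hinge bracket. Origin: on the mat under the middle of the hinge. z up; y is the hinge axis, pointing to the side where the pin enters (the rest's side); x points away from the robot along the panel's rails. Two upright knuckle plates, 44 wide (x), 12 thick, top at z = 122, at y = +28..+40 and -40..-28. Base 70 x 100 x 12. Sizes in mm throughout.
- near_hole (a point): Centre of the first hole's mouth: +y face of the bracket's near knuckle (bracket y = +40, x = 0, z = 100). All holes are 18 diameter, run along y, and have a small chamfer (about 3) on their +y side. Axes as the bracket's.
- far_hole (a point): Centre of the last hole's exit: -y face of the bracket's far knuckle (bracket y = -40, x = 0, z = 100). Axes as the bracket's.
- panel (a joint): Slide of the solar panel along the bracket's x, in m: 0 when its hole is in line with the bracket's; positive = drawn away from the robot. Starts at 0.035 to 0.075; end stop 3 mm past the line, at -0.003. About 2 N of friction; stays where it is left, but the pin's tapered nose can push it a few mm into line.
- panel_handle (a point): Middle of the black block handle on the panel (white plate with dark cells, 190 x 150 x 14, top at z = 41): 16 thick along the bracket's x, 64 wide along y, 54 high, its top 27 above this point and the panel 27 below it. It lies 115 from the panel's hole along +x. Axes as the bracket's.
- panel_hole (a point): Centre of the mouth (+y face) of the panel's own knuckle: a plate 44 wide, 16 thick, spanning bracket y = -8..+8, with the same 18 hole at z = 100. Axes as the bracket's; it moves with the panel.
- pin_center (a point): Middle of the hinge pin, on its axis: plain steel rod, 14 diameter, 150 long, about 0.13 kg, lying level in the rest, axis 48 above the table. Its y runs from nose to tail: nose tip at y = -75 (the last 12 taper from 14 to 6 diameter), blunt tail at y = +75. The nose starts pointing towards the bracket's side.
- pin_nose (a point): Tip of the pin's tapered nose. Axes as the pin's.
- pin_tail (a point): Centre of the pin's blunt tail face. Axes as the pin's.
- rest: Fixed grey plastic rest, base 150 (x) x 90 (y) x 10; origin on the table under its middle. Two pairs of V notches at x = -45 and +45, 12 thick, at y = -30 and +30, tops at z = 54; each pair holds one rod along y, so the pin's outer 39 at either end hang free. Which rod lies in which pair varies.
- spare_center (a point): Middle of the spare rod: steel, 14 diameter, 100 long, both ends blunt. Not the one to use.
- solvent_mid (a point): White bottle, 68 diameter, 150 high; point half-way up. Bystander.
- dropper_mid (a point): Small amber bottle, 34 diameter, 85 high; point half-way up. Bystander.
- tape_mid (a point): Roll of amber tape lying flat, 68 diameter, 20 high; point half-way up. Bystander.
- jar_mid (a point): Glass jar, 60 diameter, 60 high; point half-way up. Bystander.

How it is judged:
By the outcome, as a careful person would: the job done as asked, in the order asked, and still so for the second after the job is handed in, with the robot touching nothing.
It also fails if it takes over 58 s, if anything falls off the work surface, if the arm or the gripper's body presses on something with over 40 N, if the wrist force passes 120 N, or if a joint passes its speed limit or range.

## Working session

There is one attempt and no reset: what is moved stays moved. The work goes in short steps, Python scripts to look and compute and a shell command to move; the robot and the scene stay as the last step left them, time stands still between calls to the robot, and variables do not carry over. Pictures are saved under pics/ and viewed, and the job is handed in when it is done.

```bash
ls; mkdir -p pics; python3 - <<'E'
from rig import robot, optics
import cv2,numpy as np,pickle
print(robot.get_obs())
for n in("side","top"):
    c=optics.camera(n); pickle.dump(c,open(f"pics/{n}0.pkl","wb"))
    cv2.imwrite(f"pics/{n}0.png",cv2.resize(c["img"][:,:,::-1],(800,600)))
    print(n,c["camera_matrix"],c["position"],c["attitude"],{k:v for k,v in c.items() if k not in("img","depth","camera_matrix","position","attitude")})
E
```

```text
pics
{'time': 0.0, 'q': array([-1.29348054e+00,  5.28472374e-01,  1.43387963e+00, -8.33221345e-06,
        1.18140002e+00, -1.78472076e-01]), 'joint_velocities': array([-2.14123266e-03, -4.12631048e-04, -1.10387876e-03,  2.14379825e-03,
       -1.25596198e-03,  3.97543097e-05]), 'joint_torque': array([ 4.21464656e-04, -4.40037239e+01, -1.76595318e+01,  6.32371916e-02,
        5.80844062e-02, -1.47126111e-04]), 'position': array([ 0.27492276, -0.56039322,  0.18447512]), 'tool_rot': array([ 9.74143445e-01,  2.25927825e-01, -5.71861449e-05, -1.07817672e-03]), 'ft_force': array([0.93673457, 0.24856177, 0.07368064]), 'moment': array([ 0.02295444,  0.0049523 , -0.01535501]), 'grip_width': 0.08705385781232997}
side [[391.28891498   0.         248.85704923]
 [  0.         391.28891498 196.44560628]
 [  0.           0.           1.        ]] [0.07087836 0.68643419 0.68678932] [-0.15098548  0.42201704  0.84176425 -0.30089525] {}
top [[359.42063379   0.         253.45769274]
 [  0.         359.42063379 189.71070268]
 [  0.           0.           1.        ]] [0.42768915 0.0403755  1.17314648] [ 0.04893334 -0.04968238 -0.70323078  0.7075335 ] {}
```

View pics/side0.png

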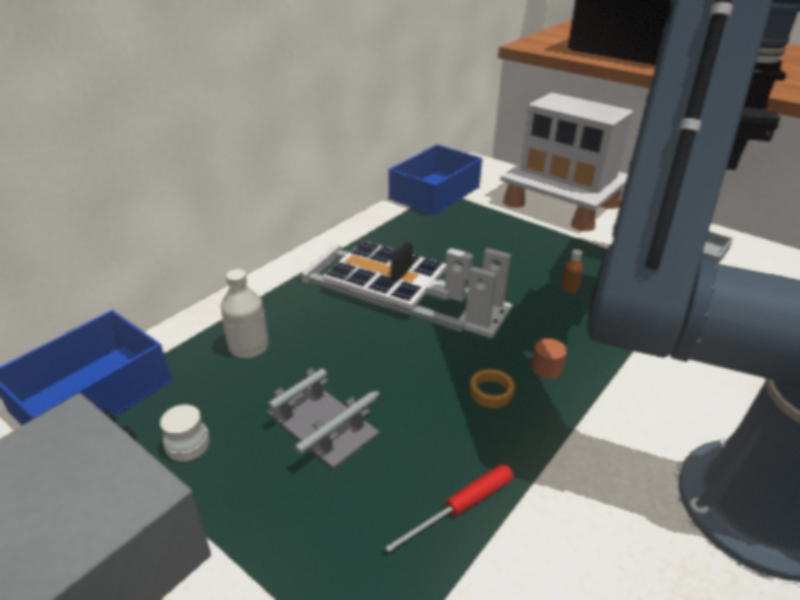

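View pics/top0.png

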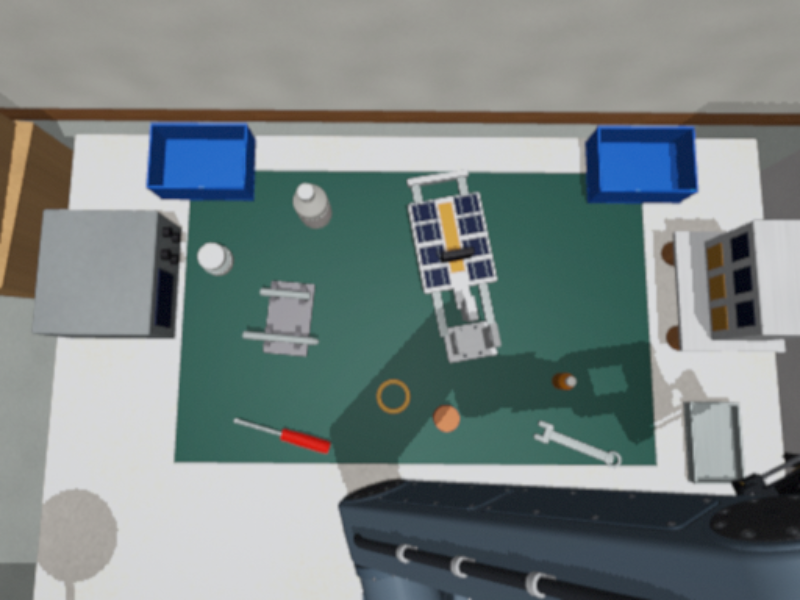

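The top view (800x600) shows the bracket at about (470,340), the panel's black handle at (458,254), and the long pin in the near pair of the rest, running from (245,335) to (318,341) with its nose on the right. The side view shows the same pin from (300,447) to (378,395). Next I'll enlarge both views.

```bash
cat > h.py <<'E'
import numpy as np,cv2,pickle
from scipy.spatial.transform import Rotation as R
def load(n): return pickle.load(open(f"pics/{n}.pkl","rb"))
def ray(c,u,v):
    K=c["camera_matrix"]; d=np.array([(u-K[0,2])/K[0,0],-(v-K[1,2])/K[1,1],-1.])
    return np.array(c["position"]),R.from_quat(c["attitude"]).as_matrix()@d
def onz(c,u,v,z):
    p,d=ray(c,u,v); return p+d*(z-p[2])/d[2]
def dep(c,u,v):
    p,d=ray(c,u,v); return p+d*c["depth"][int(round(v)),int(round(u))]
def proj(c,P):
    P=np.atleast_2d(P); K=c["camera_matrix"]; q=(P-c["position"])@R.from_quat(c["attitude"]).as_matrix()
    return np.c_[K[0,2]+K[0,0]*q[:,0]/-q[:,2],K[1,2]-K[1,1]*q[:,1]/-q[:,2]]
def cloud(c):
    h,w=c["depth"].shape; u,v=np.meshgrid(np.arange(w),np.arange(h)); K=c["camera_matrix"]
    D=c["depth"]; q=np.stack([(u-K[0,2])/K[0,0]*D,-(v-K[1,2])/K[1,1]*D,-D],-1)
    P=q@R.from_quat(c["attitude"]).as_matrix().T+np.array(c["position"]); P[D==0]=np.nan; return P
def tri(c1,a,c2,b):
    p1,d1=ray(c1,*a);p2,d2=ray(c2,*b); d1/=np.linalg.norm(d1);d2/=np.linalg.norm(d2)
    A=np.c_[d1,-d2]; s=np.linalg.lstsq(A,p2-p1,rcond=None)[0]; x=p1+s[0]*d1;y=p2+s[1]*d2
    return (x+y)/2,np.linalg.norm(x-y)
def crop(c,u0,v0,u1,v1,s,name):
    im=cv2.resize(c["img"][v0:v1,u0:u1,::-1],None,fx=s,fy=s,interpolation=cv2.INTER_CUBIC)
    for u in range(-(-u0//10)*10,u1,10): cv2.putText(im,str(u),((u-u0)*s,8),0,.3,(0,255,255)); cv2.line(im,((u-u0)*s,10),((u-u0)*s,14),(0,255,255))
    for v in range(-(-v0//10)*10,v1,10): cv2.putText(im,str(v),(0,(v-v0)*s+4),0,.3,(0,255,255))
    cv2.imwrite(f"pics/{name}.png",im)
E
python3 - <<'E'
from h import *
t,s=load("top0"),load("side0")
crop(t,150,105,330,235,4,"t_all"); crop(s,170,225,260,305,8,"s_rest"); crop(s,190,145,340,220,5,"s_hinge")
E
```

```text
(no output)
```

View pics/t_all.png

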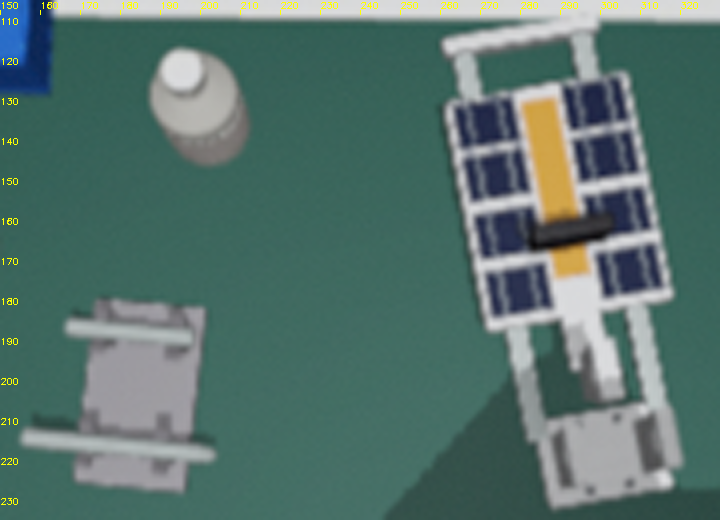

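View pics/s_rest.png

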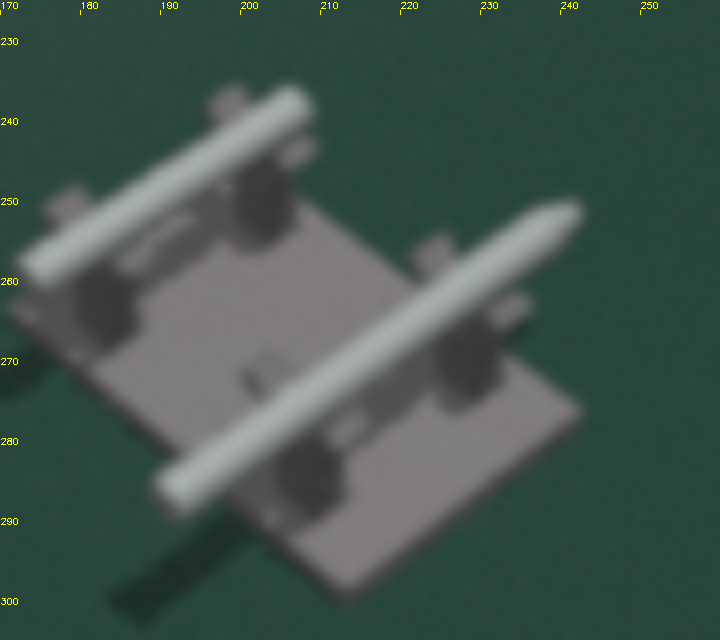

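View pics/s_hinge.png

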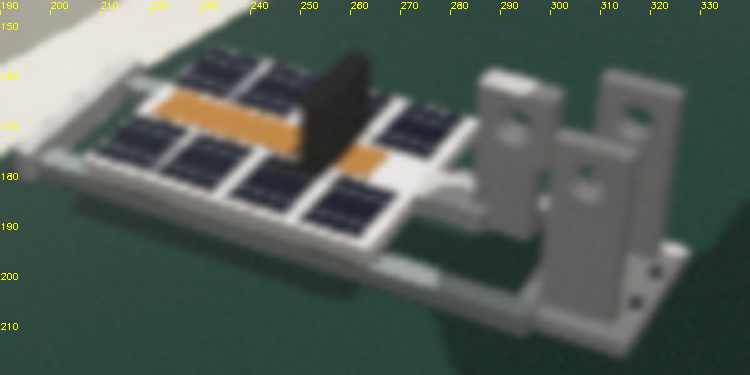

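The crops show:
- **Pin:** in the side view the nose tip is at about (242,251) and the tail at (191,286). In the top view the nose is near (203,218) and the tail near (155,214).
- **Hinge:** in the side view the near knuckle's hole is at about (307,183), the panel's at (292,171) and the far one's at (316,169).

Next I'll measure these with masks, depth and triangulation.

```bash
python3 - <<'E'
from h import *
np.set_printoptions(precision=4,suppress=True)
t,s=load("top0"),load("side0")
for c,n in((t,"top"),(s,"side")):
    P=cloud(c); im=c["img"].astype(int); Z=P[...,2]; X=P[...,0];Y=P[...,1]
    m=(np.abs(Z-0.0)<.02)&(X>.3)&(X<.5)&(abs(Y)<.3); print(n,"mat z",np.nanmedian(Z[m]))
    # handle
    dark=(im.max(2)<60)&(Z>.06)&(Z<.12)&(X>.4)&(X<.75)&(Y<.1)&(Y>-.2)
    print("handle n",dark.sum(),P[dark].min(0),P[dark].max(0),P[dark].mean(0))
    top=dark&(Z>np.percentile(Z[dark],60) )
    if top.sum()>5:
        r=cv2.minAreaRect(P[top][:,:2].astype(np.float32)*1000); print("handle toprect",r,np.median(Z[top]))
    # plates
    pl=(Z>.10)&(Z<.14)&(X>.35)&(X<.60)&(Y<.1)&(Y>-.25)&(im.max(2)>60)
    nl,lab,st,ce=cv2.connectedComponentsWithStats(pl.astype(np.uint8))
    for i in range(1,nl):
        if st[i,4]>4: q=P[lab==i]; print("plate",st[i],q.mean(0),q.min(0),q.max(0))
    # rods
    rd=(Z>.035)&(Z<.075)&(X>.3)&(X<.65)&(Y>.1)&(Y<.45)
    nl,lab,st,ce=cv2.connectedComponentsWithStats(rd.astype(np.uint8))
    for i in range(1,nl):
        if st[i,4]>8: q=P[lab==i]; print("rod",st[i],q.mean(0),q.min(0),q.max(0))
E
```

```text
top mat z 0.0003068718811776172
handle n 95 [ 0.6562 -0.1124  0.0611] [ 0.6788 -0.0486  0.0981] [ 0.6654 -0.0821  0.0867]
handle toprect ((667.646484375, -80.02069854736328), (14.509013175964355, 62.3162841796875), 13.049964904785156) 0.09535267082443777
plate [297 189   9  16  94] [ 0.5549 -0.1011  0.1204] [ 0.5339 -0.1122  0.1005] [ 0.5787 -0.0903  0.127 ]
plate [313 206   8  16  76] [ 0.5054 -0.1448  0.1205] [ 0.4843 -0.1548  0.105 ] [ 0.5282 -0.1367  0.1271]
plate [290 211   8  15  72] [ 0.4924 -0.0784  0.1204] [ 0.4722 -0.0882  0.1001] [ 0.5132 -0.0696  0.1271]
rod [129 169  14   5  45] [0.6446 0.4116 0.0542] [0.6393 0.394  0.0361] [0.6495 0.4303 0.0671]
rod [167 181  32  14 210] [0.591  0.2619 0.052 ] [0.5701 0.2142 0.038 ] [0.6117 0.3131 0.0611]
rod [156 209  48  15 278] [0.5014 0.2704 0.0519] [0.4795 0.1963 0.0358] [0.5229 0.3427 0.0606]
side mat z -0.0005111297300814943
handle n 178 [ 0.6551 -0.1111  0.0601] [ 0.6775 -0.0444  0.0963] [ 0.6641 -0.0727  0.0818]
handle toprect ((669.3251953125, -77.28168487548828), (14.497261047363281, 67.09059143066406), 9.875152587890625) 0.09341931716923102
plate [285 159  33  25 285] [ 0.5245 -0.0851  0.1148] [ 0.471  -0.1115  0.1003] [ 0.5819 -0.066   0.1238]
plate [309 159  18  12 130] [ 0.5049 -0.1403  0.1145] [ 0.484  -0.1539  0.1   ] [ 0.5289 -0.1323  0.1228]
rod [171 236  38  27 351] [0.5891 0.2686 0.05  ] [0.5691 0.2166 0.0352] [0.6135 0.3174 0.0559]
rod [188 250  54  41 518] [0.5001 0.2794 0.0504] [0.4794 0.1989 0.035 ] [0.5234 0.3481 0.0569]
rod [112 266  17  19 181] [0.6444 0.4202 0.0498] [0.6388 0.3977 0.035 ] [0.6499 0.4382 0.0603]
```

```bash
cat > meas.py <<'E'
from h import *
np.set_printoptions(precision=4,suppress=True)
def plates(c,verbose=True):
    P=cloud(c); Z=P[...,2]; X=P[...,0];Y=P[...,1]; out=[]
    pl=(Z>.116)&(Z<.13)&(X>.35)&(X<.60)&(Y<.0)&(Y>-.25)
    nl,lab,st,ce=cv2.connectedComponentsWithStats(pl.astype(np.uint8),connectivity=4)
    for i in range(1,nl):
        if st[i,4]>12:
            q=P[lab==i]; r=cv2.minAreaRect(q[:,:2].astype(np.float32)*1000); out.append((r,q[:,2].mean()))
            if verbose: print("plate",st[i,4],np.array(r[0]),np.array(r[1]),r[2],"z",q[:,2].mean(),"mean",q[:,:2].mean(0)*1000)
    return out
def pin(c,lo=.035):
    P=cloud(c); Z=P[...,2]; X=P[...,0];Y=P[...,1]; im=c["img"]
    rd=(Z>lo)&(Z<.075)&(X>.46)&(X<.56)&(Y>.15)&(Y<.40)&(im.min(2)>120)
    nl,lab,st,ce=cv2.connectedComponentsWithStats(rd.astype(np.uint8))
    i=1+np.argmax(st[1:,4]); m=lab==i
    q=P[m]; v,u=np.nonzero(m)
    vx,vy,x0,y0=cv2.fitLine(np.c_[u,v].astype(np.float32),cv2.DIST_L2,0,.01,.01).ravel()
    s=(u-x0)*vx+(v-y0)*vy
    e=[(x0+k*vx,y0+k*vy) for k in (s.min()-.3,s.max()+.3)]
    return e,q,m
E
python3 - <<'E'
from meas import *
t,s=load("top0"),load("side0")
for c in(t,s): plates(c)
E=[]
for c in(t,s):
    e,q,m=pin(c); E.append(e); print("ends px",np.array(e),"n",m.sum())
    d=np.linalg.svd(q-q.mean(0),full_matrices=False)[2][0]; d*=np.sign(d[1]); k=(q-q.mean(0))@d
    print("cloud axis",d,"yaw",np.arctan2(-d[0],d[1]),"mean",q.mean(0),"ext",k.min(),k.max(), "ends",q.mean(0)+d*k.min(),q.mean(0)+d*k.max())
    print("axis on z=.048:",[onz(c,*p,.048) for p in e])
print("tail tri",tri(t,E[0][0],s,E[1][0]),"nose tri",tri(t,E[0][1],s,E[1][1]))
E
```

```text
plate 84 [ 556.0542 -101.7702] [43.9423 16.1164] 9.820220947265625 z 0.12174802998562255 mean [ 555.6724 -101.518 ]
plate 67 [ 505.8466 -145.7971] [43.4848 12.8343] 10.905630111694336 z 0.12184852566030717 mean [ 505.2925 -145.4747]
plate 65 [492.9401 -79.244 ] [42.5147 12.3033] 10.690892219543457 z 0.12170056114460857 mean [492.8675 -78.8659]
plate 73 [557.6827 -98.8623] [45.9725 18.3088] 9.412407875061035 z 0.12024650190131742 mean [556.0157 -98.204 ]
plate 62 [ 506.7069 -143.3301] [43.3135 18.0202] 10.426459312438965 z 0.12042727166162885 mean [ 505.9522 -141.7058]
plate 71 [494.1309 -76.233 ] [43.9332 15.21  ] 8.785120964050293 z 0.12014813839667829 mean [493.4964 -75.1441]
ends px [[155.5453 213.7597]
 [203.3941 217.9351]] n 211
cloud axis [0.0806 0.9967 0.0009] yaw -0.08065417314512559 mean [0.5015 0.2705 0.0525] ext -0.07418773158881148 0.07260566520545178 ends [0.4956 0.1966 0.0524] [0.5074 0.3429 0.0525]
axis on z=.048: [array([0.5078, 0.3457, 0.048 ]), array([0.4957, 0.1956, 0.048 ])]
ends px [[190.4148 286.1042]
 [240.894  250.3315]] n 308
cloud axis [0.0889 0.996  0.0009] yaw -0.08901699153282051 mean [0.5005 0.2787 0.0522] ext -0.08006313778618654 0.06790443393084264 ends [0.4933 0.199  0.0521] [0.5065 0.3463 0.0523]
axis on z=.048: [array([0.5095, 0.3442, 0.048 ]), array([0.4961, 0.1969, 0.048 ])]
tail tri (array([0.5078, 0.3452, 0.0502]), np.float64(0.0003554093338622878)) nose tri (array([0.4962, 0.196 , 0.0472]), np.float64(0.0010548734096514822))
```

```bash
python3 - <<'E'
from meas import *
for n in("top0","side0"):
    P=cloud(load(n)).reshape(-1,3); m=(P[:,2]>.05)&(P[:,2]<.9)&(P[:,0]>.42)&(P[:,0]<1)&(P[:,1]<-.35)&(P[:,1]>-.9); q=P[m]
    if len(q): print(n,len(q),q.min(0),q.max(0),np.percentile(q,[1,5,50,95,99],axis=0))
E
```

```text
top0 7260 [ 0.4801 -0.7214  0.05  ] [ 0.9416 -0.3691  0.2382] [[ 0.4832 -0.6899  0.0525]
 [ 0.4958 -0.642   0.0629]
 [ 0.6098 -0.5749  0.1306]
 [ 0.9129 -0.4346  0.2331]
 [ 0.9367 -0.371   0.2347]]
side0 5104 [ 0.4803 -0.7187  0.05  ] [ 0.9445 -0.3617  0.2348] [[ 0.4834 -0.6783  0.052 ]
 [ 0.5013 -0.6577  0.0594]
 [ 0.6032 -0.5722  0.1251]
 [ 0.9218 -0.3797  0.2317]
 [ 0.9391 -0.3672  0.2327]]
```

```bash
python3 -m inch '[{"dx":45,"az":-0.08,"dz":-10,"dy":-8,"gripper":55},{"dx":45,"az":-0.08,"dz":-10,"dy":-8},{"dx":45,"az":-0.08,"dz":-10,"dy":-8},{"dx":48,"az":-0.08},{"dx":48,"az":-0.08},{"dx":48,"az":-0.08},{"dx":48,"az":-0.08},{"dx":48,"az":-0.08}]' 40
cat > st.py <<'E'
from rig import robot
from h import *
np.set_printoptions(precision=4,suppress=True)
H0=np.array([.4997,-.1115]); TH=.188
def status():
    o=robot.get_obs(); M=R.from_quat(o["tool_rot"]).as_matrix()
    print("t",o["time"],"pos",o["position"],"heading y",np.arctan2(M[1,1],M[0,1]),"z",M[:,2],"F",o["ft_force"],"M",o["moment"],"w",o["grip_width"],"q",o["q"])
    return o,M
def go(target,head):
    o,M=status(); d=np.asarray(target)-o["position"]; h=np.arctan2(M[1,1],M[0,1])
    print("to target, tool axes mm",M.T@d*1000,"az",-(head-h)); 
    # axes after turning
    y=np.array([np.cos(head),np.sin(head),0]); x=np.array([-np.sin(head),np.cos(head),0])
    print("in final axes mm",d@x*1000,d@y*1000,-d[2]*1000)
def B(x,y,z,h=H0,th=TH):
    return np.array([h[0]+x*np.cos(th)-y*np.sin(th),h[1]+x*np.sin(th)+y*np.cos(th),z])
E
python3 - <<'E'
from st import *
go(B(.1728,0,.064),TH)
E
```

```text
t 0.1 pos [ 0.2749 -0.5605  0.1846] heading y -1.1149952161541659 z [-0.0005  0.0019 -1.    ] F [0.8392 0.101  0.1171] M [ 0.0252  0.0421 -0.0363] w 0.08716118833032911 q [-1.2935  0.5284  1.4338 -0.      1.1814 -0.1785]
to target, tool axes mm [ 566.0408 -258.2178  121.2746] az -1.3029952161541658
in final axes mm 399.03245506773226 477.5154634763191 120.57476968311387invalid input
```

```bash
python3 -m inch '[{"ax":0,"ay":0,"az":-0.08,"dx":45,"dy":-8,"dz":-10,"gripper":55},{"ax":0,"ay":0,"az":-0.08,"dx":45,"dy":-8,"dz":-10,"gripper":55},{"ax":0,"ay":0,"az":-0.08,"dx":45,"dy":-8,"dz":-10,"gripper":55},{"ax":0,"ay":0,"az":-0.08,"dx":48,"dy":0,"dz":0,"gripper":55},{"ax":0,"ay":0,"az":-0.08,"dx":48,"dy":0,"dz":0,"gripper":55},{"ax":0,"ay":0,"az":-0.08,"dx":48,"dy":0,"dz":0,"gripper":55},{"ax":0,"ay":0,"az":-0.08,"dx":48,"dy":0,"dz":0,"gripper":55},{"ax":0,"ay":0,"az":-0.08,"dx":48,"dy":0,"dz":0,"gripper":55}]' 40; echo rc $?
python3 - <<'E'
from st import *
go(B(.1728,0,.064),TH)
E
```

```text
time: 0.9
position: [0.5362, -0.2901, 0.215]
tool_rot: [0.853, 0.522, -0.0, -0.0]
ft_force: [-0.1, 0.4, -0.4]
grip_width: 0.0483
rc 0
t 0.9 pos [ 0.5362 -0.2901  0.215 ] heading y -0.4718160538313522 z [-0.0002  0.0003 -1.    ] F [-0.124   0.4489 -0.392 ] M [-0.0621 -0.0693 -0.0266] w 0.04825869389978207 q [-0.6791  0.4756  1.439   0.0001  1.2274 -0.2073]
to target, tool axes mm [248.4049  22.9109 150.9916] az -0.6598160538313522
in final axes mm 182.27109108646835 170.34615122455904 150.9563091858063
```

```bash
python3 -m inch '[{"ax":0,"ay":0,"az":0,"dx":49.5,"dy":4.5,"dz":0,"gripper":55},{"ax":0,"ay":0,"az":0,"dx":49.5,"dy":4.5,"dz":0,"gripper":55},{"ax":0,"ay":0,"az":0,"dx":49.5,"dy":4.5,"dz":0,"gripper":55},{"ax":0,"ay":0,"az":0,"dx":49.5,"dy":4.5,"dz":0,"gripper":55},{"ax":0,"ay":0,"az":-0.13,"dx":49.5,"dy":4.5,"dz":0,"gripper":55},{"ax":0,"ay":0,"az":-0.14,"dx":0,"dy":0,"dz":20,"gripper":55},{"ax":0,"ay":0,"az":-0.14,"dx":0,"dy":0,"dz":20,"gripper":55},{"ax":0,"ay":0,"az":-0.14,"dx":0,"dy":0,"dz":0,"gripper":55}]'
python3 -m inch '[{"ax":0,"ay":0,"az":-0.11,"dx":0,"dy":0,"dz":0,"gripper":55},{"ax":0,"ay":0,"az":0,"dx":0,"dy":0,"dz":0,"gripper":55}]'
python3 - <<'E'
from st import *
go(B(.1728,0,.064),TH)
E
```

```text
time: 1.7
position: [0.6656, -0.0802, 0.1712]
tool_rot: [0.677, 0.736, -0.002, -0.004]
ft_force: [0.4, 0.0, -0.1]
grip_width: 0.0481
time: 1.9
position: [0.6678, -0.0816, 0.1745]
tool_rot: [0.639, 0.769, -0.0, -0.001]
ft_force: [0.0, -0.5, -0.3]
grip_width: 0.0479
t 1.9 pos [ 0.6678 -0.0816  0.1745] heading y 0.18503666062562238 z [-0.0017  0.0005 -1.    ] F [ 0.0103 -0.532  -0.3286] M [ 0.0066 -0.1125  0.023 ] w 0.047877928606603275 q [-0.2874  0.6055  1.3126 -0.      1.2253 -0.4724]
to target, tool axes mm [  1.9993   2.259  110.5164] az -0.0029633393743776215
in final axes mm 2.0781097698822304 2.0919971630060368 110.518226211951
```

```bash
python3 -m inch '[{"ax":0,"ay":0,"az":0,"dx":2,"dy":2,"dz":35,"gripper":55},{"ax":0,"ay":0,"az":0,"dx":0,"dy":0,"dz":35,"gripper":55},{"ax":0,"ay":0,"az":0,"dx":0,"dy":0,"dz":25,"gripper":55},{"ax":0,"ay":0,"az":0,"dx":0,"dy":0,"dz":15,"gripper":55},{"ax":0,"ay":0,"az":0,"dx":0,"dy":0,"dz":0,"gripper":55}]'
python3 - <<'E'
from st import *
go(B(.1728,0,.064),TH)
E
python3 -m inch '[{"ax":0,"ay":0,"az":0,"dx":0,"dy":0,"dz":0,"gripper":5},{"ax":0,"ay":0,"az":0,"dx":0,"dy":0,"dz":0,"gripper":5},{"ax":0,"ay":0,"az":0,"dx":0,"dy":0,"dz":0,"gripper":5},{"ax":0,"ay":0,"az":0,"dx":0,"dy":0,"dz":0,"gripper":5},{"ax":0,"ay":0,"az":0,"dx":0,"dy":0,"dz":0,"gripper":5}]' 30
```

```text
time: 2.4
position: [0.668, -0.0792, 0.063]
tool_rot: [0.639, 0.769, -0.001, -0.002]
ft_force: [0.7, -0.1, 0.2]
grip_width: 0.0479
t 2.4 pos [ 0.668  -0.0792  0.063 ] heading y 0.18345325995894712 z [-0.0049  0.0014 -1.    ] F [ 0.7322 -0.1436  0.1686] M [ 0.0321 -0.0983 -0.0061] w 0.04792532677798953 q [-0.2837  0.7348  1.3968  0.      1.015  -0.4672]
to target, tool axes mm [-0.2992  1.3705 -1.0522] az -0.004546740041052877
in final axes mm -0.3079012097975497 1.3738469215353213 -1.0453593376649613
time: 2.9
position: [0.6703, -0.0797, 0.0662]
tool_rot: [0.639, 0.769, 0.0, 0.001]
ft_force: [0.3, 0.3, 0.7]
grip_width: 0.0155
```

```bash
python3 - <<'E'
from st import *
from meas import *
from rig import optics
go(B(.115,0,.064),TH)
t=optics.camera("top"); pickle.dump(t,open("pics/top1.pkl","wb")); crop(t,230,100,350,240,4,"t1")
plates(t)
E
```

```text
t 2.9 pos [ 0.6703 -0.0797  0.0662] heading y 0.18488442735735716 z [ 0.0012 -0.0003 -1.    ] F [0.3072 0.3015 0.7208] M [-0.0592 -0.0841 -0.0313] w 0.015462248975069934 q [-0.2835  0.7308  1.3946  0.      1.0149 -0.4684]
to target, tool axes mm [  0.4241 -58.4991   2.1645] az -0.0031155726426428387
in final axes mm 0.6052285777969642 -58.49503393165411 2.2302148141055964
```

View pics/t1.png

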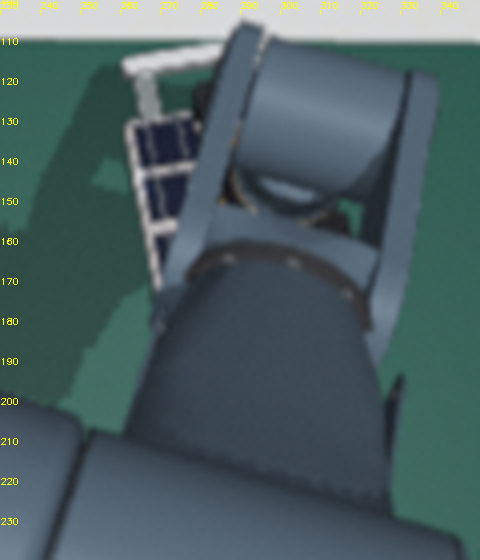

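The gripper has closed on the handle (opening 15.5 mm). The top view is blocked by the arm, so I'll draw the panel in and look again from above afterwards.

```bash
python3 -m inch '[{"ax":0,"ay":0,"az":0,"dx":0,"dy":-8,"dz":0,"gripper":5},{"ax":0,"ay":0,"az":0,"dx":0,"dy":-10,"dz":0,"gripper":5},{"ax":0,"ay":0,"az":0,"dx":0,"dy":-10,"dz":0,"gripper":5},{"ax":0,"ay":0,"az":0,"dx":0,"dy":-10,"dz":0,"gripper":5},{"ax":0,"ay":0,"az":0,"dx":0,"dy":-10,"dz":0,"gripper":5},{"ax":0,"ay":0,"az":0,"dx":0,"dy":-7,"dz":0,"gripper":5},{"ax":0,"ay":0,"az":0,"dx":0,"dy":-3,"dz":0,"gripper":5},{"ax":0,"ay":0,"az":0,"dx":0,"dy":0,"dz":0,"gripper":5}]'
python3 - <<'E'
from st import *
from meas import *
from rig import optics
go(B(.115,0,.064),TH)
t=optics.camera("side"); pickle.dump(t,open("pics/side1.pkl","wb")); crop(t,190,120,340,220,5,"s1")
plates(t)
E
```

```text
time: 3.75
position: [0.6125, -0.0904, 0.0656]
tool_rot: [0.639, 0.769, 0.0, -0.0]
ft_force: [0.1, 0.2, 0.2]
grip_width: 0.0043
t 3.75 pos [ 0.6125 -0.0904  0.0656] heading y 0.18458176362012818 z [ 0.      0.0001 -1.    ] F [0.0615 0.1925 0.196 ] M [-0.0248 -0.1309 -0.0104] w 0.00432542857500499 q [-0.3268  0.67    1.547   0.0001  0.9246 -0.5114]
to target, tool axes mm [0.3677 0.2005 1.5553] az -0.0034182363798718196
in final axes mm 0.3671263901261575 0.20181844210331065 1.5552296536169434
plate 77 [556.5312 -99.4219] [44.6166 19.8562] 9.597013473510742 z 0.12007222896985305 mean [555.9819 -97.7202]
plate 63 [ 506.868  -144.4789] [43.1333 18.7731] 12.126836776733398 z 0.12003643283166228 mean [ 506.2621 -142.1625]
plate 71 [494.2833 -76.1275] [44.1964 15.2443] 11.889528274536133 z 0.12024774357045394 mean [493.1008 -74.8449]
```

View pics/s1.png

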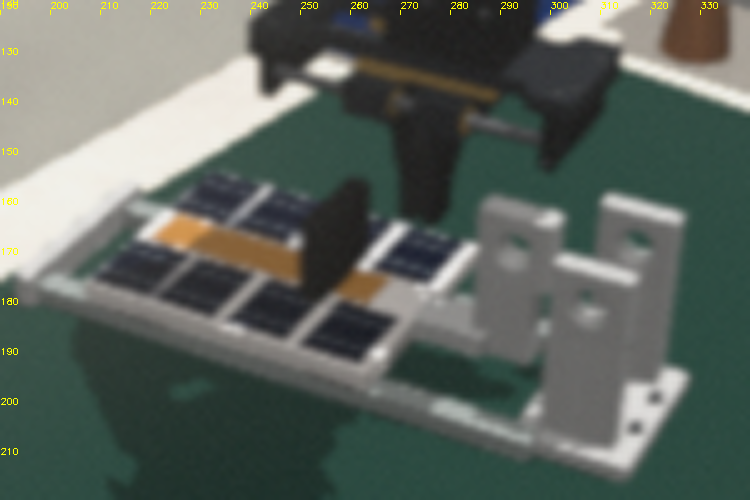

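```bash
python3 - <<'E'
from st import *
s=load("side1")
print("tcp px",proj(s,[[.6125,-.0904,.0656]]), "handle mid",proj(s,[[.6695,-.0792,.068],[.6695,-.0792,.095]]))
P=cloud(s)
for u,v in((275,160),(275,155),(275,150),(272,145),(255,170),(256,160)): print(u,v,P[v,u],s["img"][v,u])
E
```

```text
tcp px [[274.4537 173.1995]] handle mid [[256.5616 167.3655]
 [256.6694 159.476 ]]
275 160 [ 0.6044 -0.0785  0.1188] [35 34 33]
275 155 [ 0.6069 -0.0809  0.1327] [33 32 32]
275 150 [ 0.6068 -0.0798  0.1491] [36 37 34]
272 145 [ 0.5994 -0.0543  0.1783] [35 35 35]
255 170 [ 0.6574 -0.0566  0.075 ] [36 36 32]
256 160 [ 0.6704 -0.0772  0.0938] [41 42 39]
```

```bash
python3 - <<'E'
from st import *
from rig import optics
s=load("side1"); crop(s,240,120,310,190,10,"s1z"); P=cloud(s)
for v in range(140,180,2): print(v,P[v,274],s["img"][v,274])
E
```

```text
140 [ 0.5924 -0.0526  0.1963] [44 44 44]
142 [ 0.5955 -0.0573  0.1873] [38 38 38]
144 [ 0.5917 -0.0524  0.1848] [38 39 38]
146 [ 0.5948 -0.0571  0.1757] [39 38 39]
148 [ 0.6161 -0.0877  0.1485] [37 37 36]
150 [ 0.6098 -0.0792  0.1482] [36 36 34]
152 [ 0.6129 -0.084   0.1387] [36 35 33]
154 [ 0.6085 -0.0782  0.1365] [36 35 33]
156 [ 0.6102 -0.081   0.1283] [36 35 35]
158 [ 0.6079 -0.0783  0.124 ] [36 35 36]
160 [ 0.61   -0.0816  0.1151] [36 34 33]
162 [ 0.6079 -0.0791  0.1106] [32 35 33]
164 [ 0.6085 -0.0804  0.1032] [43 55 51]
166 [ 0.6584 -0.152   0.0416] [61 69 76]
168 [ 0.6517 -0.1429  0.0415] [60 65 76]
170 [ 0.6482 -0.1383  0.038 ] [36 40 54]
172 [ 0.6384 -0.1249  0.0416] [39 44 56]
174 [ 0.6314 -0.1153  0.0422] [53 57 70]
176 [ 0.626  -0.108   0.0411] [118 118 120]
178 [ 0.6203 -0.1005  0.0403] [186 183 179]
```

View pics/s1z.png

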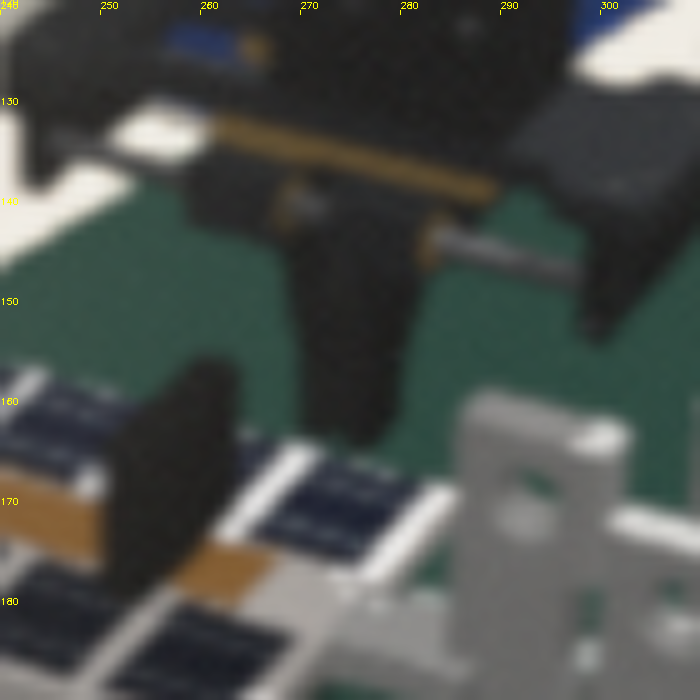

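The side view shows the closed fingertips at (275,165), with depth putting them at z of about 0.10 m, while the state reports TCP z = 0.066. So the fingers closed above the handle and it has not moved. I'll go back up and measure this offset at a second height.

```bash
python3 -m inch '[{"ax":0,"ay":0,"az":0,"dx":0,"dy":0,"dz":-25,"gripper":5},{"ax":0,"ay":0,"az":0,"dx":0,"dy":0,"dz":-25,"gripper":5},{"ax":0,"ay":0,"az":0,"dx":0,"dy":0,"dz":0,"gripper":5},{"ax":0,"ay":0,"az":0,"dx":0,"dy":0,"dz":0,"gripper":5}]'
python3 - <<'E'
from st import *
from meas import *
from rig import optics
o,M=status()
t=optics.camera("side"); pickle.dump(t,open("pics/side2.pkl","wb")); crop(t,230,90,330,190,6,"s2")
print(proj(t,o["position"]))
P=cloud(t)
for v in range(130,176,2): print(v,P[v,274],P[v,277],t["img"][v,275])
tt=optics.camera("top"); pickle.dump(tt,open("pics/top2.pkl","wb")); crop(tt,230,90,350,240,4,"t2")
E
```

```text
time: 4.2
position: [0.6135, -0.0903, 0.1158]
tool_rot: [0.639, 0.769, 0.0, 0.001]
ft_force: [-0.6, -0.7, -0.5]
grip_width: 0.0043
t 4.2 pos [ 0.6135 -0.0903  0.1158] heading y 0.18523653907165494 z [ 0.0015 -0.0005 -1.    ] F [-0.5597 -0.7024 -0.545 ] M [ 0.0009 -0.0861  0.0039] w 0.00425311901744788 q [-0.3261  0.6027  1.5116  0.0001  1.0257 -0.5113]
[[274.8245 158.1247]]
130 [ 0.6205 -0.0903  0.201 ] [ 0.6026 -0.0787  0.2114] [41 40 39]
132 [ 0.6165 -0.0851  0.1984] [ 0.6037 -0.0806  0.2044] [38 38 36]
134 [ 0.6175 -0.0868  0.1914] [ 0.6033 -0.0806  0.1986] [39 40 37]
136 [ 0.6173 -0.0871  0.1854] [ 0.6021 -0.0793  0.1937] [37 38 35]
138 [ 0.6174 -0.0875  0.1791] [ 0.6016 -0.079   0.188 ] [38 38 36]
140 [ 0.617  -0.0875  0.1731] [ 0.6037 -0.0824  0.1798] [36 36 34]
142 [ 0.6168 -0.0874  0.1671] [ 0.6016 -0.0799  0.1756] [36 37 35]
144 [ 0.6112 -0.0799  0.1661] [ 0.6031 -0.0826  0.1678] [38 37 36]
146 [ 0.6107 -0.0796  0.1602] [ 0.6029 -0.0826  0.1617] [38 39 38]
148 [ 0.611  -0.0804  0.1535] [ 0.6032 -0.0836  0.1549] [41 49 46]
150 [ 0.7563 -0.2874  0.0018] [ 0.749  -0.2951  0.001 ] [48 73 64]
152 [ 0.7481 -0.2763  0.0019] [ 0.7409 -0.284   0.001 ] [50 77 68]
154 [ 0.7424 -0.2686 -0.0004] [ 0.733  -0.2731  0.001 ] [50 78 69]
156 [ 0.7323 -0.2548  0.0018] [ 0.7257 -0.2631  0.0005] [49 77 67]
158 [ 0.726  -0.2463  0.0003] [ 0.7198 -0.2551 -0.0015] [49 77 67]
160 [ 0.7207 -0.2393 -0.0022] [ 0.7102 -0.2418  0.0006] [49 77 68]
162 [ 0.7109 -0.2258  0.0002] [ 0.7064 -0.2368 -0.0033] [49 76 67]
164 [ 0.7049 -0.2178 -0.0014] [ 0.6959 -0.2222  0.    ] [51 77 69]
166 [ 0.6595 -0.1536  0.0403] [ 0.6883 -0.2117  0.0004] [80 91 91]
168 [ 0.652  -0.1434  0.0412] [ 0.6435 -0.147   0.0428] [52 56 69]
170 [ 0.6434 -0.1316  0.0433] [ 0.6409 -0.1439  0.0382] [41 45 59]
172 [ 0.6373 -0.1233  0.0428] [ 0.6341 -0.1345  0.0385] [36 40 54]
174 [ 0.6331 -0.1177  0.0403] [ 0.6244 -0.1208  0.0423] [65 70 79]
```

View pics/s2.png

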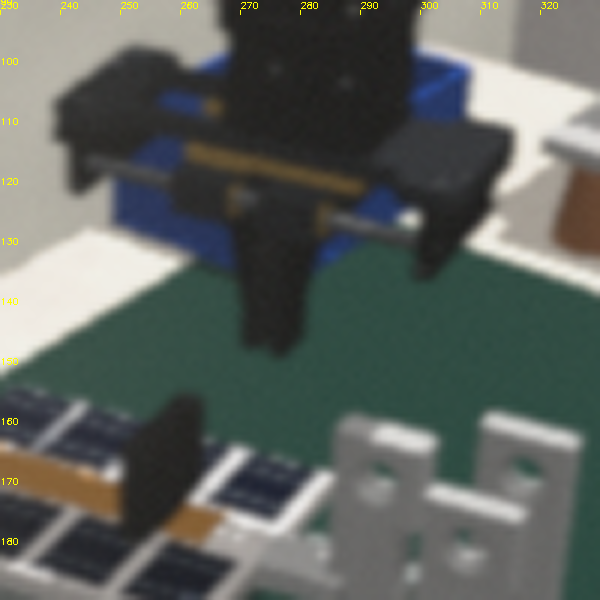

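View pics/t2.png

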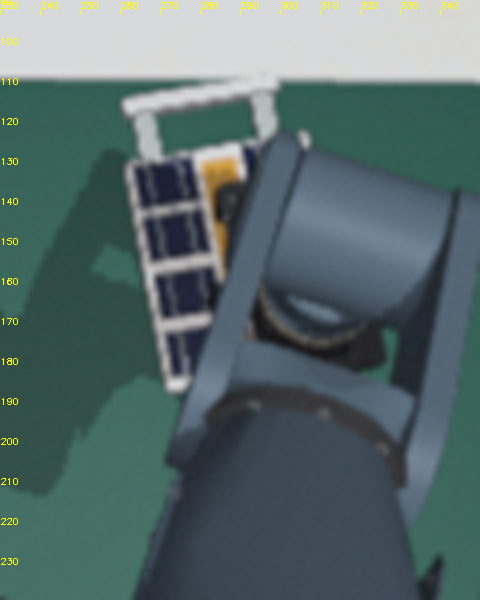

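```bash
python3 - <<'E'
from st import *
s=load("side2");P=cloud(s)
m=(s["img"].max(2)<70)&(P[...,2]>.14)&(P[...,1]>-.2)&(P[...,1]<0)&(P[...,0]>.45)&(P[...,0]<.75)
v,u=np.nonzero(m)
for a in range(240,316,4):
    k=(u>=a)&(u<a+4); q=P[v[k],u[k]]
    if len(q): i=np.argsort(q[:,2])[:3]; b=q[i].mean(0); d=b[:2]-np.array([.6135,-.0903]); print(a,b,"rel toolx,y,z-tip mm",np.round([(-d[0]*.184+d[1]*.983)*1e3,(d[0]*.983+d[1]*.184)*1e3,(b[2]-.152)*1e3],0))
E
```

```text
240 [ 0.6879 -0.0402  0.2293] rel toolx,y,z-tip mm [36. 82. 77.]
244 [ 0.6863 -0.0451  0.2289] rel toolx,y,z-tip mm [31. 80. 77.]
248 [ 0.6938 -0.0781  0.2253] rel toolx,y,z-tip mm [-3. 81. 73.]
252 [ 0.6962 -0.0941  0.2238] rel toolx,y,z-tip mm [-19.  81.  72.]
256 [ 0.6392 -0.0469  0.2284] rel toolx,y,z-tip mm [38. 33. 76.]
260 [ 0.6311 -0.0492  0.2272] rel toolx,y,z-tip mm [37. 25. 75.]
264 [ 0.6208 -0.0528  0.2253] rel toolx,y,z-tip mm [35. 14. 73.]
268 [ 0.6208 -0.0768  0.1557] rel toolx,y,z-tip mm [12. 10.  4.]
272 [ 0.6129 -0.0816  0.1523] rel toolx,y,z-tip mm [9. 1. 0.]
276 [ 0.6044 -0.0868  0.1542] rel toolx,y,z-tip mm [ 5. -8.  2.]
280 [ 0.6061 -0.1011  0.1619] rel toolx,y,z-tip mm [-9. -9. 10.]
284 [ 0.5791 -0.0803  0.226 ] rel toolx,y,z-tip mm [ 16. -32.  74.]
288 [ 0.5849 -0.1086  0.2238] rel toolx,y,z-tip mm [-13. -31.  72.]
292 [ 0.5574 -0.0871  0.2315] rel toolx,y,z-tip mm [ 13. -55.  80.]
296 [ 0.5291 -0.0683  0.2255] rel toolx,y,z-tip mm [ 37. -79.  74.]
300 [ 0.5245 -0.0722  0.2236] rel toolx,y,z-tip mm [ 34. -84.  72.]
304 [ 0.5282 -0.0964  0.2229] rel toolx,y,z-tip mm [ 10. -85.  71.]
308 [ 0.534  -0.1252  0.2277] rel toolx,y,z-tip mm [-20. -85.  76.]
312 [ 0.5245 -0.1194  0.256 ] rel toolx,y,z-tip mm [-12. -93. 104.]
```

The whole gripper sits a constant 36.5 mm higher than the reported z. The tip was at 0.102 when 0.066 was reported and at 0.1525 when 0.116 was reported, and the gripper body's height above the tip matches the text. I'll allow for this offset from here on.

```bash
python3 -m inch '[{"ax":0,"ay":0,"az":0,"dx":0,"dy":28,"dz":-5,"gripper":60},{"ax":0,"ay":0,"az":0,"dx":0,"dy":29,"dz":0,"gripper":60},{"ax":0,"ay":0,"az":0,"dx":0,"dy":0,"dz":0,"gripper":60},{"ax":0,"ay":0,"az":0,"dx":0,"dy":0,"dz":0,"gripper":60},{"ax":0,"ay":0,"az":0,"dx":0,"dy":0,"dz":0,"gripper":60},{"ax":0,"ay":0,"az":0,"dx":0,"dy":0,"dz":0,"gripper":60},{"ax":0,"ay":0,"az":0,"dx":0,"dy":0,"dz":0,"gripper":60},{"ax":0,"ay":0,"az":0,"dx":0,"dy":0,"dz":0,"gripper":60}]'
python3 - <<'E'
from st import *
from meas import *
from rig import optics
go(B(.1728,0,.0295),TH)
t=optics.camera("side"); pickle.dump(t,open("pics/side3.pkl","wb")); crop(t,220,100,320,190,6,"s3")
E
```

```text
time: 5.1
position: [0.6685, -0.0799, 0.1206]
tool_rot: [0.639, 0.769, -0.0, -0.0]
ft_force: [0.3, 0.2, -0.6]
grip_width: 0.0512
t 5.1 pos [ 0.6685 -0.0799  0.1206] heading y 0.18466775275762118 z [-0.0002  0.0001 -1.    ] F [ 0.2905  0.2484 -0.5808] M [-0.0695 -0.1129  0.0245] w 0.051240741542573374 q [-0.2846  0.6634  1.3613 -0.      1.117  -0.4693]
to target, tool axes mm [ 0.5045  1.1271 91.0834] az -0.003332247242378822
in final axes mm 0.509702806654945 1.1084325672699136 91.08360030459968
```

View pics/s3.png

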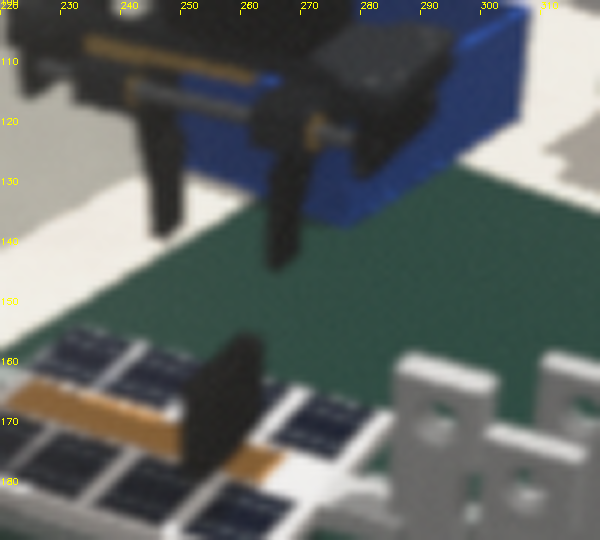

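The open fingertips at (246,139) and (265,144) straddle the handle, whose top is at (256,159). I'll go down 91 mm.

```bash
python3 -m inch '[{"ax":0,"ay":0,"az":0,"dx":0,"dy":1,"dz":30,"gripper":60},{"ax":0,"ay":0,"az":0,"dx":0,"dy":0,"dz":25,"gripper":60},{"ax":0,"ay":0,"az":0,"dx":0,"dy":0,"dz":20,"gripper":60},{"ax":0,"ay":0,"az":0,"dx":0,"dy":0,"dz":14,"gripper":60},{"ax":0,"ay":0,"az":0,"dx":0,"dy":0,"dz":0,"gripper":60}]'
python3 -m inch '[{"ax":0,"ay":0,"az":0,"dx":0,"dy":0,"dz":0,"gripper":10},{"ax":0,"ay":0,"az":0,"dx":0,"dy":0,"dz":0,"gripper":10},{"ax":0,"ay":0,"az":0,"dx":0,"dy":0,"dz":0,"gripper":10},{"ax":0,"ay":0,"az":0,"dx":0,"dy":0,"dz":0,"gripper":10},{"ax":0,"ay":0,"az":0,"dx":0,"dy":0,"dz":0,"gripper":10},{"ax":0,"ay":0,"az":0,"dx":0,"dy":0,"dz":0,"gripper":10},{"ax":0,"ay":0,"az":0,"dx":0,"dy":0,"dz":0,"gripper":10}]' 20
python3 - <<'E'
from st import *
from meas import *
from rig import optics
go(B(.1728,0,.0295),TH)
t=optics.camera("side"); pickle.dump(t,open("pics/side4.pkl","wb")); crop(t,220,120,320,190,6,"s4")
E
```

```text
time: 5.65
position: [0.6681, -0.0792, 0.0293]
tool_rot: [0.639, 0.769, -0.001, -0.002]
ft_force: [0.5, -0.4, 0.1]
grip_width: 0.0524
time: 6.35
position: [0.6696, -0.0797, 0.0319]
tool_rot: [0.639, 0.769, -0.0, -0.0]
ft_force: [-1.8, -0.4, 2.8]
grip_width: 0.0159
t 6.35 pos [ 0.6696 -0.0797  0.0319] heading y 0.18516718576103391 z [-0.0005 -0.0002 -1.    ] F [-1.8119 -0.4226  2.8475] M [-0.0945  0.2062  0.0066] w 0.015937430890543194 q [-0.2837  0.7756  1.4117 -0.0004  0.9547 -0.4686]
to target, tool axes mm [ 0.5066 -0.0489  2.3594] az -0.002832814238966086
in final axes mm 0.506535927162888 -0.04870884068073421 2.3594264243962106
```

View pics/s4.png

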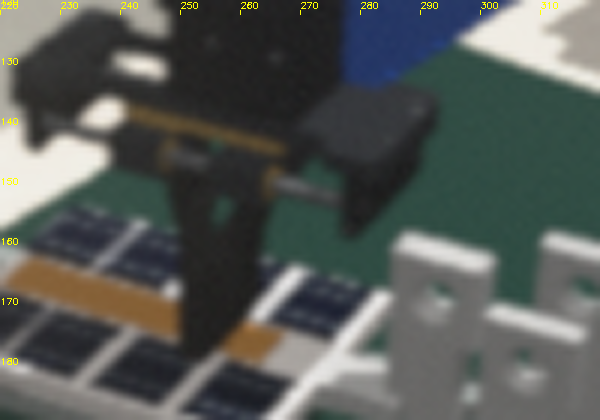

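The fingers now hold the handle (15.9 mm opening, with force felt). I'll draw the panel in by 58 mm.

```bash
python3 -m inch '[{"ax":0,"ay":0,"az":0,"dx":0,"dy":-6,"dz":0,"gripper":10},{"ax":0,"ay":0,"az":0,"dx":0,"dy":-9,"dz":0,"gripper":10},{"ax":0,"ay":0,"az":0,"dx":0,"dy":-9,"dz":0,"gripper":10},{"ax":0,"ay":0,"az":0,"dx":0,"dy":-9,"dz":0,"gripper":10},{"ax":0,"ay":0,"az":0,"dx":0,"dy":-9,"dz":0,"gripper":10},{"ax":0,"ay":0,"az":0,"dx":0,"dy":-9,"dz":0,"gripper":10},{"ax":0,"ay":0,"az":0,"dx":0,"dy":-6,"dz":0,"gripper":10},{"ax":0,"ay":0,"az":0,"dx":0,"dy":0,"dz":0,"gripper":10}]' 30
python3 - <<'E'
from st import *
from meas import *
from rig import optics
go(B(.115,0,.0295),TH)
t=optics.camera("side"); pickle.dump(t,open("pics/side5.pkl","wb")); crop(t,220,120,340,220,6,"s5"); plates(t)
E
```

```text
time: 7.2
position: [0.6119, -0.0905, 0.0318]
tool_rot: [0.639, 0.769, -0.001, -0.001]
ft_force: [-1.5, 0.0, 7.4]
grip_width: 0.0162
t 7.2 pos [ 0.6119 -0.0905  0.0318] heading y 0.18498816777499127 z [-0.0025 -0.0002 -1.    ] F [-1.4714  0.0394  7.4217] M [-0.0332  0.0698  0.0045] w 0.016160114341066834 q [-0.3267  0.7191  1.5636 -0.0013  0.8612 -0.5108]
to target, tool axes mm [0.3182 0.8774 2.2772] az -0.003011832225008726
in final axes mm 0.3162058924867237 0.8727242060024658 2.279318260435252
plate 63 [ 506.6509 -142.7656] [42.8801 16.4553] 13.155648231506348 z 0.12008019338329189 mean [ 506.3277 -142.0158]
plate 79 [ 500.3639 -109.8675] [44.6609 20.9528] 7.8004231452941895 z 0.12024134502681891 mean [ 499.4403 -108.6219]
plate 69 [494.1924 -76.3052] [45.1116 16.0575] 7.348480701446533 z 0.11988042832572743 mean [492.9064 -75.8694]
```

View pics/s5.png

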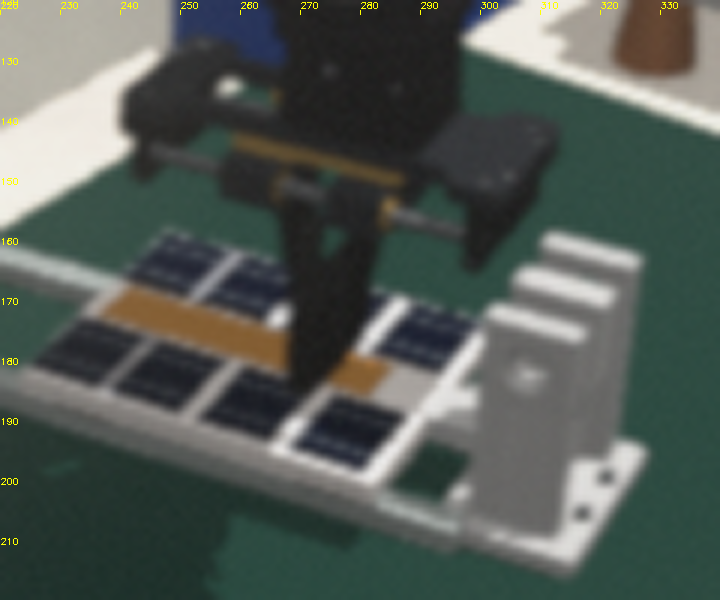

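The panel's knuckle is within about 0.4 mm of the midpoint between the two bracket knuckles along x (side view tops: 494, 500, 507 mm). Next I'll release, rise, and go to the pin's tail end.

```bash
python3 -m inch '[{"ax":0,"ay":0,"az":0,"dx":0,"dy":0,"dz":0,"gripper":50},{"ax":0,"ay":0,"az":0,"dx":0,"dy":0,"dz":0,"gripper":50},{"ax":0,"ay":0,"az":0,"dx":0,"dy":0,"dz":0,"gripper":50},{"ax":0,"ay":0,"az":0,"dx":0,"dy":0,"dz":0,"gripper":50},{"ax":0,"ay":0,"az":0,"dx":0,"dy":0,"dz":-20,"gripper":50},{"ax":0,"ay":0,"az":0,"dx":0,"dy":0,"dz":-40,"gripper":50},{"ax":0,"ay":0,"az":0,"dx":0,"dy":0,"dz":-45,"gripper":50},{"ax":0,"ay":0,"az":0,"dx":10,"dy":0,"dz":-40,"gripper":50}]'
python3 -m inch '[{"ax":0,"ay":0,"az":0,"dx":46,"dy":0,"dz":0,"gripper":50},{"ax":0,"ay":0,"az":0,"dx":49,"dy":0,"dz":0,"gripper":50},{"ax":0,"ay":0,"az":0,"dx":49,"dy":0,"dz":0,"gripper":50},{"ax":0,"ay":0,"az":0.05,"dx":49,"dy":0,"dz":0,"gripper":50},{"ax":0,"ay":0,"az":0.05,"dx":49,"dy":0,"dz":0,"gripper":50},{"ax":0,"ay":0,"az":0.05,"dx":49,"dy":0,"dz":0,"gripper":50},{"ax":0,"ay":0,"az":0.05,"dx":49,"dy":0,"dz":0,"gripper":50},{"ax":0,"ay":0,"az":0.05,"dx":49,"dy":0,"dz":0,"gripper":50}]'
python3 - <<'E'
from st import *
from meas import *
from rig import optics
t=optics.camera("top"); pickle.dump(t,open("pics/top6.pkl","wb")); crop(t,150,105,330,235,4,"t6"); plates(t)
go([.5064,.3233,-.0075],-.083)
E
```

```text
time: 8.05
position: [0.6123, -0.0813, 0.1779]
tool_rot: [0.639, 0.769, -0.0, 0.0]
ft_force: [0.8, 0.0, 0.3]
grip_width: 0.0432
time: 8.85
position: [0.5637, 0.3067, 0.1762]
tool_rot: [0.73, 0.683, -0.001, -0.0]
ft_force: [1.0, -0.4, 1.0]
grip_width: 0.0435
plate 66 [ 505.8816 -145.587 ] [43.6388 12.4742] 10.106646537780762 z 0.12202592022934879 mean [ 505.2025 -145.5563]
plate 86 [ 499.5056 -112.1438] [43.4421 15.8297] 10.16097640991211 z 0.12193450351109068 mean [ 499.3578 -111.8818]
plate 64 [493.0831 -79.5584] [42.7063 12.3761] 9.153682708740234 z 0.12155118973835584 mean [492.6925 -79.0092]
t 8.9 pos [0.5638 0.3153 0.1764] heading y -0.06372438048177152 z [ 0.0016  0.0073 -1.    ] F [2.2078 4.8637 1.1053] M [ 0.1979 -0.1234 -0.0143] w 0.04354832015992387 q [0.3338 0.5635 1.3906 0.0069 1.1836 0.395 ]
to target, tool axes mm [  2.9532 -58.0149 183.8877] az 0.019275619518228482
in final axes mm 3.193022644483028 -57.879361950685826 183.92641604677175
```

View pics/t6.png

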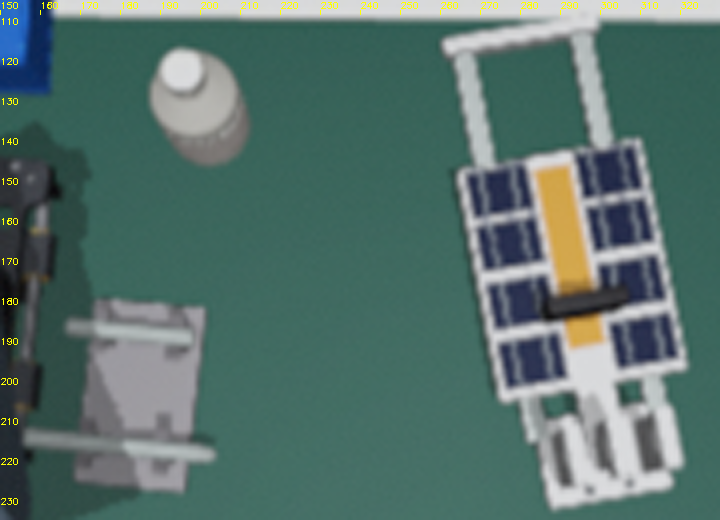

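The top view agrees: the panel knuckle is at (499.5,-112.1), and the bracket midpoint is (499.5,-112.6). Next I'll move over the tail, then look before going down fully.

```bash
python3 -m inch '[{"ax":0,"ay":0,"az":0.01,"dx":0,"dy":-29,"dz":30,"gripper":50},{"ax":0,"ay":0,"az":0,"dx":0,"dy":-29,"dz":30,"gripper":50},{"ax":0,"ay":0,"az":0,"dx":0,"dy":0,"dz":20,"gripper":50},{"ax":0,"ay":0,"az":0,"dx":0,"dy":0,"dz":0,"gripper":50},{"ax":0,"ay":0,"az":0,"dx":0,"dy":0,"dz":0,"gripper":50}]'
python3 - <<'E'
from st import *
from meas import *
from rig import optics
go([.5064,.3233,-.0075],-.083)
t=optics.camera("side"); pickle.dump(t,open("pics/side7.pkl","wb")); crop(t,150,200,270,300,6,"s7")
E
```

```text
time: 9.4
position: [0.5077, 0.3089, 0.0966]
tool_rot: [0.733, 0.68, 0.0, 0.0]
ft_force: [0.4, 0.4, -1.0]
grip_width: 0.0438
t 9.4 pos [0.5077 0.3089 0.0966] heading y -0.07501809457144022 z [ 0.0006  0.0001 -1.    ] F [ 0.3765  0.4055 -0.9728] M [-0.0125 -0.0657 -0.0164] w 0.04378787111229921 q [ 0.3588  0.5989  1.5929 -0.0001  0.9492  0.4339]
to target, tool axes mm [ 14.2613  -2.434  104.1067] az 0.007981905428559782
in final axes mm 14.25659968876673 -2.4890818957538974 104.10604961817101
```

View pics/s7.png

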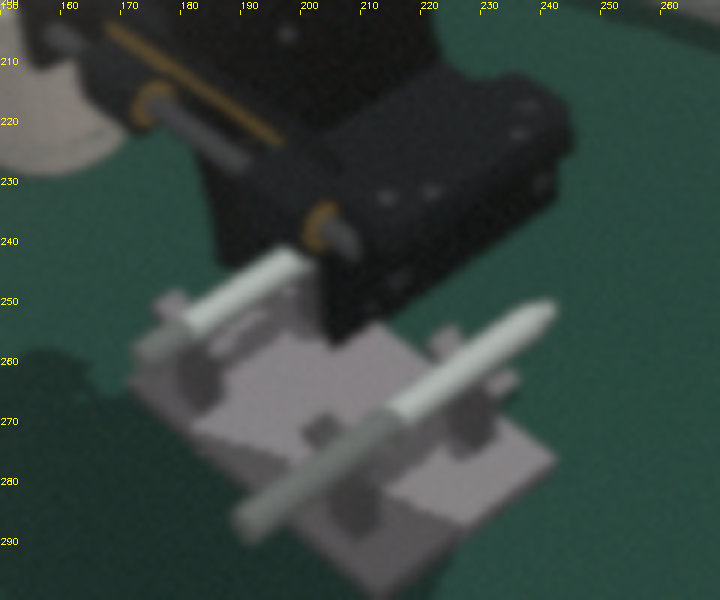

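```bash
python3 - <<'E'
from st import *
s=load("side7"); c=np.array([.5077,.3089,.0966+.0365]); y=np.array([np.cos(-.075),np.sin(-.075),0]); x=np.array([-y[1],y[0],0])
# near finger bottom outer/inner corners on the camera side
for k in(-.0369,-.0219): print(proj(s,[c+k*y+.0095*x,c+k*y-.0095*x]))
P=cloud(s)
for v in range(236,262,2): print(v,P[v,205],P[v,208],s["img"][v,205])
E
```

```text
[[208.669  259.5336]
 [215.8869 254.4648]]
[[203.5827 255.7052]
 [210.7956 250.7443]]
236 [0.4529 0.342  0.2206] [0.4341 0.3522 0.2387] [65 62 56]
238 [0.4502 0.3449 0.2195] [0.4463 0.3413 0.2192] [66 67 67]
240 [0.4489 0.3464 0.2165] [0.4424 0.3454 0.2197] [54 54 53]
242 [0.4756 0.3229 0.1787] [0.4399 0.348  0.2183] [26 26 25]
244 [0.475  0.3239 0.1745] [0.4738 0.3174 0.1704] [19 20 19]
246 [0.4751 0.3243 0.1696] [0.4765 0.3153 0.162 ] [19 19 18]
248 [0.477  0.323  0.1623] [0.4781 0.3143 0.155 ] [21 21 22]
250 [0.4782 0.3224 0.1557] [0.4792 0.3138 0.1486] [19 21 21]
252 [0.4791 0.322  0.1495] [0.4786 0.3148 0.1443] [16 20 20]
254 [0.4793 0.3224 0.1443] [0.4792 0.3147 0.1383] [20 23 23]
256 [0.4798 0.3224 0.1385] [0.478  0.3163 0.1349] [37 37 37]
258 [0.4791 0.3236 0.1344] [0.5662 0.2366 0.009 ] [103 100 102]
260 [0.5679 0.2452 0.0079] [0.5609 0.242  0.0099] [134 129 133]
```

The prediction with the z offset puts the fingertip corner at (203..209, 256..260), and it is seen at about (205,257). I'll go down over the tail.

```bash
python3 -m inch '[{"ax":0,"ay":0,"az":0.01,"dx":13,"dy":-2,"dz":20,"gripper":50},{"ax":0,"ay":0,"az":0,"dx":0,"dy":0,"dz":30,"gripper":50},{"ax":0,"ay":0,"az":0,"dx":0,"dy":0,"dz":25,"gripper":50},{"ax":0,"ay":0,"az":0,"dx":0,"dy":0,"dz":18,"gripper":50},{"ax":0,"ay":0,"az":0,"dx":0,"dy":0,"dz":8,"gripper":50},{"ax":0,"ay":0,"az":0,"dx":0,"dy":0,"dz":0,"gripper":50},{"ax":0,"ay":0,"az":0,"dx":0,"dy":0,"dz":0,"gripper":50}]'
python3 - <<'E'
from st import *
from meas import *
from rig import optics
go([.5064,.3233,-.0075],-.083)
t=optics.camera("side"); pickle.dump(t,open("pics/side8.pkl","wb")); crop(t,150,200,270,300,6,"s8")
E
```

```text
time: 10.15
position: [0.5074, 0.3223, -0.0033]
tool_rot: [0.737, 0.676, 0.001, 0.0]
ft_force: [0.0, 0.0, -0.4]
grip_width: 0.0436
t 10.15 pos [ 0.5074  0.3223 -0.0033] heading y -0.0853960416261793 z [ 0.0025  0.001  -1.    ] F [ 0.0258  0.0273 -0.4418] M [-0.0138 -0.0541 -0.0656] w 0.04362287705722419 q [0.3802 0.7559 1.6274 0.     0.7557 0.4656]
to target, tool axes mm [ 0.8955 -1.0908  4.1748] az -0.0023960416261792905
in final axes mm 0.9031587646553583 -1.0786957758017328 4.176336833244268
```

View pics/s8.png

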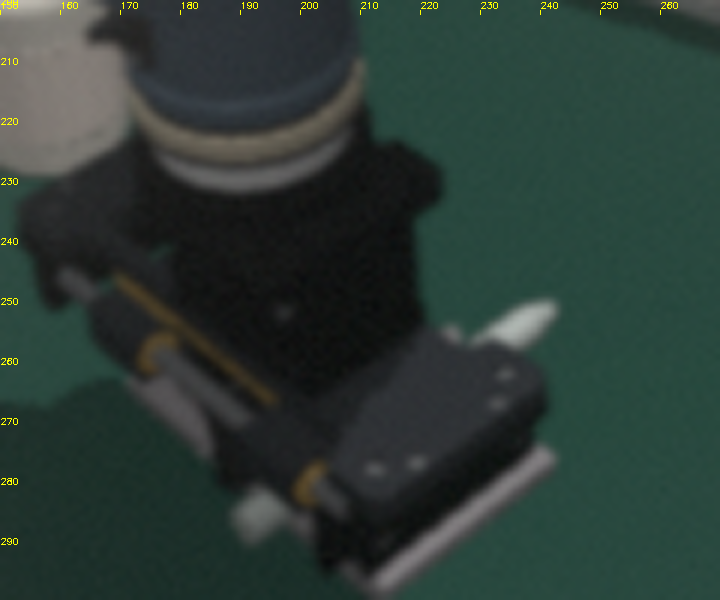

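The fingers straddle the tail, whose end shows at (191,286), and the nose is undisturbed at (241,251). I'll go down 4 mm more and close.

```bash
python3 -m inch '[{"ax":0,"ay":0,"az":0,"dx":0,"dy":-1,"dz":4,"gripper":50},{"ax":0,"ay":0,"az":0,"dx":0,"dy":0,"dz":0,"gripper":5},{"ax":0,"ay":0,"az":0,"dx":0,"dy":0,"dz":0,"gripper":5},{"ax":0,"ay":0,"az":0,"dx":0,"dy":0,"dz":0,"gripper":5},{"ax":0,"ay":0,"az":0,"dx":0,"dy":0,"dz":0,"gripper":5},{"ax":0,"ay":0,"az":0,"dx":0,"dy":0,"dz":0,"gripper":5},{"ax":0,"ay":0,"az":0,"dx":0,"dy":0,"dz":0,"gripper":5},{"ax":0,"ay":0,"az":0,"dx":0,"dy":0,"dz":0,"gripper":5}]' 55
python3 - <<'E'
from st import *
go([.5064,.3233,-.0075],-.083)
E
```

```text
time: 11.0
position: [0.5052, 0.3221, -0.0085]
tool_rot: [0.737, 0.676, 0.0, 0.0]
ft_force: [2.1, -0.9, -0.1]
grip_width: 0.0121
t 11.0 pos [ 0.5052  0.3221 -0.0085] heading y -0.0849935693124367 z [ 0.0005  0.0002 -1.    ] F [ 2.0865 -0.9191 -0.0771] M [-0.0268 -0.1983  0.0121] w 0.01206878070296063 q [ 0.3813  0.7632  1.6321 -0.      0.7458  0.4664]
to target, tool axes mm [ 1.2638  1.1107 -0.9905] az -0.001993569312436702
in final axes mm 1.2613449415196396 1.1127984683464731 -0.9912397256892982
```

```bash
python3 -m inch '[{"ax":0,"ay":0,"az":0,"dx":0,"dy":0,"dz":0,"gripper":5},{"ax":0,"ay":0,"az":0,"dx":0,"dy":0,"dz":0,"gripper":5},{"ax":0,"ay":0,"az":0,"dx":0,"dy":0,"dz":-5,"gripper":5},{"ax":0,"ay":0,"az":0,"dx":0,"dy":0,"dz":-10,"gripper":5},{"ax":0,"ay":0,"az":0,"dx":0,"dy":0,"dz":-10,"gripper":5},{"ax":0,"ay":0,"az":0,"dx":0,"dy":0,"dz":-10,"gripper":5},{"ax":0,"ay":0,"az":0,"dx":0,"dy":0,"dz":0,"gripper":5}]'
python3 - <<'E'
from st import *
from rig import optics
o,M=status()
t=optics.camera("side"); pickle.dump(t,open("pics/side9.pkl","wb")); crop(t,150,190,270,300,6,"s9")
t=optics.camera("top"); pickle.dump(t,open("pics/top9.pkl","wb")); crop(t,130,150,250,250,6,"t9")
E
```

```text
time: 11.7
position: [0.5063, 0.3227, 0.0286]
tool_rot: [0.736, 0.676, 0.002, 0.001]
ft_force: [0.3, -0.1, -1.0]
grip_width: 0.0125
t 11.7 pos [0.5063 0.3227 0.0286] heading y -0.08491495888143305 z [ 0.0036  0.0015 -1.    ] F [ 0.2882 -0.0514 -0.9871] M [ 0.0393 -0.1374  0.02  ] w 0.012476028204932458 q [0.3815 0.7045 1.6191 0.0001 0.8141 0.4664]
```

View pics/s9.png

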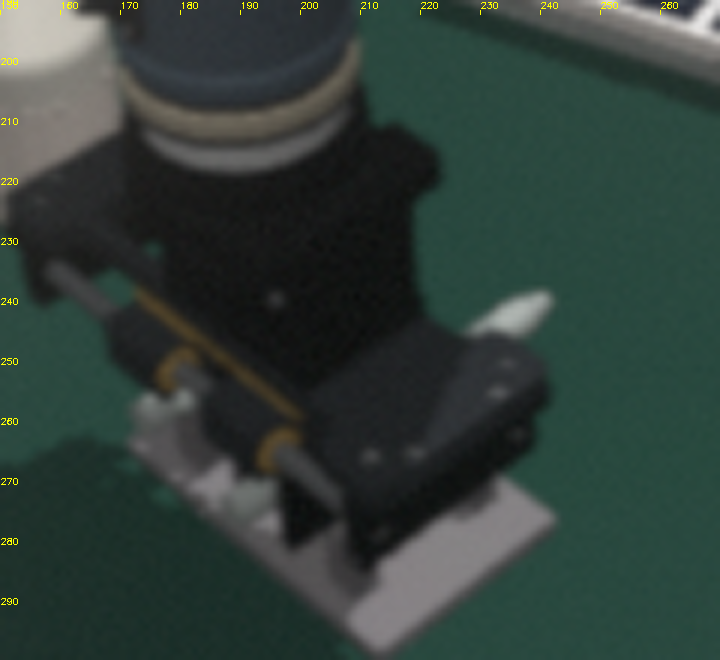

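View pics/t9.png

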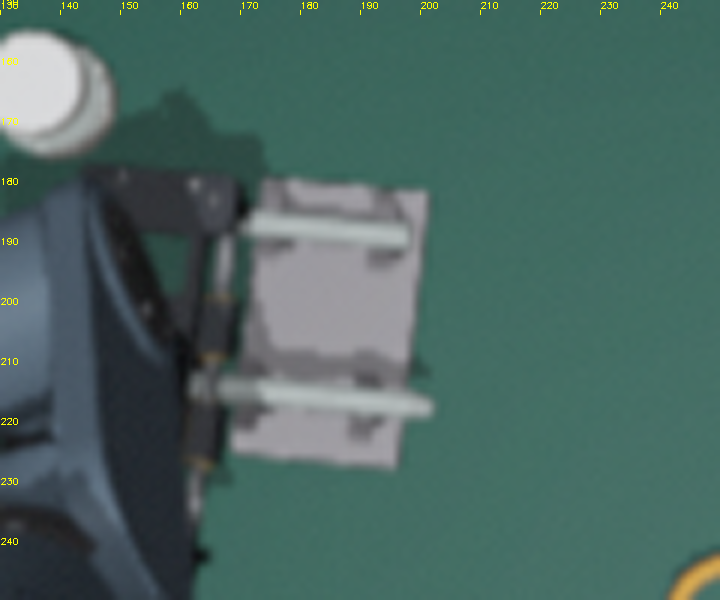

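```bash
python3 - <<'E'
from st import *
s,t=load("side9"),load("top9")
dz=.0371
print("pred nose px side",proj(s,[[.4962,.196,.048+dz]]),"tail",proj(s,[[.5082,.345,.048+dz]]))
print("pred nose px top",proj(t,[[.4962,.196,.048+dz]]),"tail",proj(t,[[.5082,.345,.048+dz]]))
P=cloud(t); Z=P[...,2]
m=(P[...,0]>.47)&(P[...,0]<.53)&(P[...,1]>.15)&(P[...,1]<.29)&(Z>.07)&(Z<.11)
q=P[m]; c=q.mean(0); d=np.linalg.svd(q-c,full_matrices=False)[2][0]; d*=np.sign(d[1]); k=(q-c)@d
print("top cloud",m.sum(),c,d,"ends",c+d*k.min(),c+d*k.max())
v,u=np.nonzero(m); i=np.argmax(u); print(u.max(),v[i])
P=cloud(s); Z=P[...,2]
m=(P[...,0]>.47)&(P[...,0]<.53)&(P[...,1]>.15)&(P[...,1]<.25)&(Z>.07)&(Z<.11)&(s["img"].min(2)>100)
q=P[m]; c=q.mean(0);v,u=np.nonzero(m); i=np.argmax(u); print("side",m.sum(),c,u.max(),v[i],q[np.argmin(q[:,1])])
print("tri nose",tri(t,(202,217.5),s,(241,238.8)))
E
```

```text
pred nose px side [[240.9223 238.2308]] tail [[188.9155 274.5165]]
pred nose px top [[201.599  217.0153]] tail [[152.498  212.7496]]
top cloud 138 [0.4997 0.2436 0.0883] [0.0822 0.9961 0.033 ] ends [0.4958 0.1972 0.0868] [0.5033 0.2878 0.0898]
201 216
side 51 [0.496  0.2149 0.0873] 241 240 [0.4946 0.1977 0.0819]
tri nose (array([0.4955, 0.1954, 0.0832]), np.float64(0.0015145127301666615))
```

The pin came up with the gripper; its nose is at (241,239) in the side view and about (201,217) in the top view. It droops about 0.03 rad at the nose. I'll grip at 60 N, tilt by ay=-0.03, and carry it to the entry side.

```bash
python3 -m inch '[{"ax":0,"ay":0,"az":0,"dx":0,"dy":0,"dz":-10,"gripper":5},{"ax":0,"ay":0,"az":0,"dx":0,"dy":0,"dz":-25,"gripper":5},{"ax":0,"ay":0,"az":0,"dx":0,"dy":0,"dz":-25,"gripper":5},{"ax":0,"ay":0,"az":0,"dx":-15,"dy":-3,"dz":0,"gripper":5},{"ax":0,"ay":0,"az":0,"dx":-30,"dy":-3,"dz":0,"gripper":5},{"ax":0,"ay":0,"az":0,"dx":-35,"dy":-3,"dz":0,"gripper":5},{"ax":0,"ay":0,"az":0,"dx":-35,"dy":-3,"dz":0,"gripper":5},{"ax":0,"ay":0,"az":0,"dx":-35,"dy":-3,"dz":0,"gripper":5}]' 60
python3 -m inch '[{"ax":0,"ay":0,"az":0,"dx":-35,"dy":-3,"dz":0,"gripper":5},{"ax":0,"ay":0,"az":-0.06,"dx":-30,"dy":-3,"dz":0,"gripper":5},{"ax":0,"ay":0,"az":-0.07,"dx":-20,"dy":-2,"dz":0,"gripper":5},{"ax":0,"ay":0,"az":-0.07,"dx":0,"dy":0,"dz":0,"gripper":5},{"ax":0,"ay":0,"az":-0.07,"dx":0,"dy":0,"dz":0,"gripper":5},{"ax":0,"ay":0,"az":0,"dx":0,"dy":0,"dz":0,"gripper":5},{"ax":0,"ay":0,"az":0,"dx":0,"dy":0,"dz":0,"gripper":5}]'
python3 - <<'E'
from st import *
from rig import optics
go(B(0,.198,.0446),TH)
t=optics.camera("side"); pickle.dump(t,open("pics/side10.pkl","wb")); crop(t,200,130,340,250,5,"s10")
t=optics.camera("top"); pickle.dump(t,open("pics/top10.pkl","wb")); crop(t,190,150,330,250,5,"t10")
E
```

```text
time: 12.6
position: [0.4753, 0.172, 0.0857]
tool_rot: [0.736, 0.677, -0.001, -0.001]
ft_force: [0.2, 0.1, -2.0]
grip_width: 0.0123
time: 13.3
position: [0.4622, 0.0894, 0.086]
tool_rot: [0.639, 0.769, -0.001, -0.001]
ft_force: [-0.2, -0.4, -1.6]
grip_width: 0.0125
t 13.3 pos [0.4622 0.0894 0.086 ] heading y 0.18322954273344214 z [-0.0016 -0.     -1.    ] F [-0.2208 -0.3824 -1.6179] M [ 0.1416 -0.1073  0.0152] w 0.012536122723345965 q [-0.047   0.4881  1.9066 -0.0001  0.7485 -0.2301]
to target, tool axes mm [-6.3282 -0.6487 41.4295] az -0.004770457266557865
in final axes mm -6.313203979648733 -0.7458625893805382 41.430168853718556
```

View pics/s10.png

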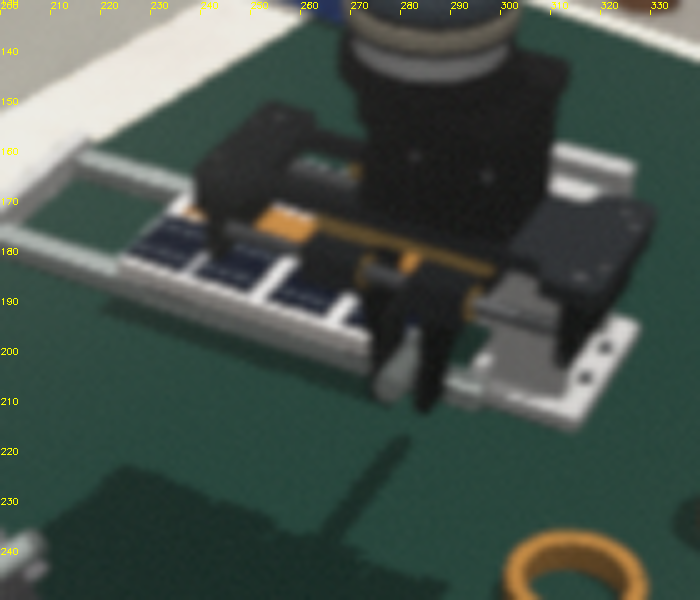

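View pics/t10.png

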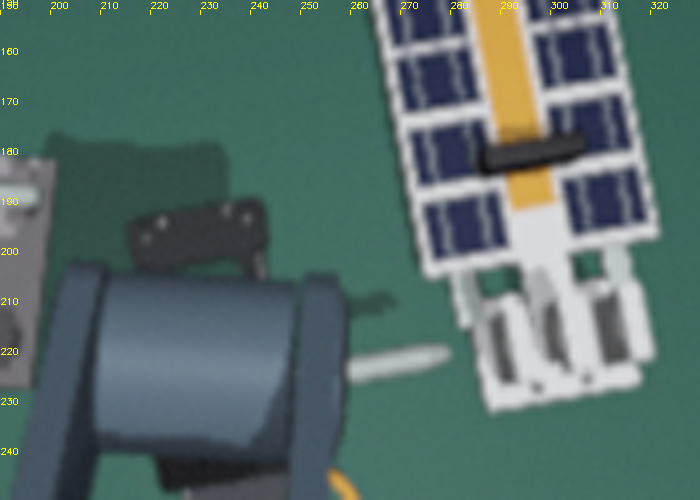

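```bash
cat > pm.py <<'E'
from st import *
def pintop(c,zlo,zhi,ymin,ymax,x0=.42,x1=.54,bright=110):
    P=cloud(c); Z=P[...,2]
    m=(P[...,0]>x0)&(P[...,0]<x1)&(P[...,1]>ymin)&(P[...,1]<ymax)&(Z>zlo)&(Z<zhi)&(c["img"].min(2)>bright)
    nl,lab,st,ce=cv2.connectedComponentsWithStats(m.astype(np.uint8)); i=1+np.argmax(st[1:,4]); m=lab==i
    q=P[m]; v,u=np.nonzero(m)
    # keep the shaft away from taper
    a=np.array([-np.sin(TH),np.cos(TH)]); k=q[:,:2]@a; sh=q[k>k.min()+.016]
    vx,vy,vz,cx,cy,cz=cv2.fitLine(sh.astype(np.float32),cv2.DIST_HUBER,0,.001,.01).ravel(); d=np.array([vx,vy,vz])*np.sign(vy)
    b=q[:,:2]-H0; by=b@a; bx=b@np.array([np.cos(TH),np.sin(TH)])
    print("n",m.sum(),"dir",d,"yaw",np.arctan2(-d[0],d[1]),"slope",d[2],"tip bracket y",by.min(),"v",v[np.argmin(by)],u[np.argmin(by)])
    for lo in np.arange(by.min(),by.max(),.012):
        w=(by>=lo)&(by<lo+.012); 
        if w.sum()>3: print("  y %.3f x mid %.4f (mean %.4f) topz %.4f n %d"%(lo+.006,(bx[w].min()+bx[w].max())/2,bx[w].mean(),np.percentile(q[w,2],80),w.sum()))
E
python3 - <<'E'
from pm import *
pintop(load("top10"),.11,.18,-.06,.08)
E
```

```text
n 90 dir [-0.1884  0.9816  0.0321] yaw 0.18958637 slope 0.03212487 tip bracket y 0.07833025592256253 v 219 279
  y 0.084 x mid 0.0005 (mean 0.0007) topz 0.1473 n 15
  y 0.096 x mid 0.0005 (mean 0.0003) topz 0.1485 n 20
  y 0.108 x mid 0.0004 (mean 0.0005) topz 0.1497 n 20
  y 0.120 x mid 0.0006 (mean 0.0003) topz 0.1490 n 20
  y 0.132 x mid 0.0007 (mean 0.0003) topz 0.1491 n 15
```

The pin's yaw is 0.1896 against the hinge's 0.188, it sits +0.5 mm in bracket x, and its slope is about 0.03. I'll level it, lower it to hole height and measure again.

```bash
python3 -m inch '[{"ax":0,"ay":-0.03,"az":0,"dx":0,"dy":0,"dz":15,"gripper":5},{"ax":0,"ay":0,"az":0,"dx":0,"dy":0,"dz":15,"gripper":5},{"ax":0,"ay":0,"az":0,"dx":0,"dy":0,"dz":12,"gripper":5},{"ax":0,"ay":0,"az":0,"dx":0,"dy":0,"dz":0,"gripper":5},{"ax":0,"ay":0,"az":0,"dx":0,"dy":0,"dz":0,"gripper":5},{"ax":0,"ay":0,"az":0,"dx":0,"dy":0,"dz":0,"gripper":5}]'
python3 - <<'E'
from pm import *
from rig import optics
go(B(0,.198,.0446),TH)
s=optics.camera("side"); pickle.dump(s,open("pics/side11.pkl","wb")); crop(s,230,140,340,250,6,"s11")
t=optics.camera("top"); pickle.dump(t,open("pics/top11.pkl","wb")); 
pintop(t,.08,.14,-.06,.08)
E
```

```text
time: 14.0
position: [0.4639, 0.0889, 0.045]
tool_rot: [0.639, 0.769, -0.009, 0.012]
ft_force: [0.4, 0.5, -0.9]
grip_width: 0.0123
t 14.0 pos [0.4639 0.0889 0.045 ] heading y 0.18497178008913584 z [ 0.0066 -0.0295 -0.9995] F [ 0.3559  0.4758 -0.8689] M [ 0.094  -0.0796 -0.0477] w 0.012335980697204195 q [-0.0259  0.5685  1.9333 -0.0496  0.633  -0.171 ]
to target, tool axes mm [-5.6106 -2.2299  0.5338] az -0.0030282199108641605
in final axes mm -5.617398100975588 -2.24657397286843 0.36635419652967377
n 102 dir [-0.1843  0.9829  0.0008] yaw 0.18537511 slope 0.0007899628 tip bracket y 0.07897844311220077 v 220 278
  y 0.085 x mid 0.0027 (mean 0.0023) topz 0.1086 n 13
  y 0.097 x mid 0.0020 (mean 0.0017) topz 0.1102 n 18
  y 0.109 x mid 0.0021 (mean 0.0019) topz 0.1112 n 18
  y 0.121 x mid 0.0019 (mean 0.0019) topz 0.1106 n 19
  y 0.133 x mid 0.0019 (mean 0.0019) topz 0.1112 n 17
  y 0.145 x mid 0.0020 (mean 0.0015) topz 0.1102 n 17
```

View pics/s11.png

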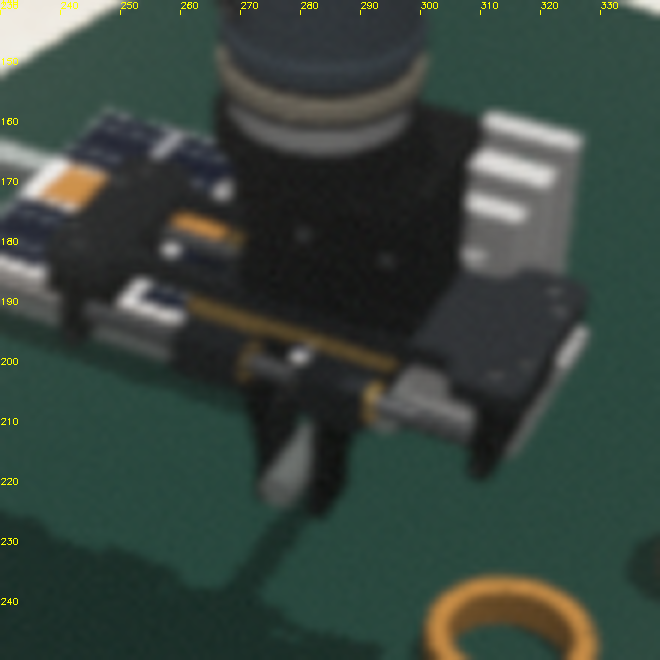

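The pin is level now (slope 0.0008) and +2 mm in bracket x, with its axis at about 0.104. I'll check the depth bias on the rod in its rest, then correct and approach.

```bash
python3 - <<'E'
from meas import *
t=load("top0"); e,q,m=pin(t)
for lo in np.arange(.21,.33,.02):
    w=(q[:,1]>lo)&(q[:,1]<lo+.012); print(lo,np.percentile(q[w,2],80))
E
python3 -m inch '[{"ax":0,"ay":0,"az":0,"dx":-8,"dy":-2,"dz":2,"gripper":5},{"ax":0,"ay":0,"az":0,"dx":-10,"dy":0,"dz":2,"gripper":5},{"ax":0,"ay":0,"az":0,"dx":-8,"dy":0,"dz":1,"gripper":5},{"ax":0,"ay":0,"az":0,"dx":0,"dy":0,"dz":0,"gripper":5},{"ax":0,"ay":0,"az":0,"dx":0,"dy":0,"dz":0,"gripper":5},{"ax":0,"ay":0,"az":0,"dx":0,"dy":0,"dz":0,"gripper":5}]'
python3 - <<'E'
from pm import *
from rig import optics
go(B(0,.170,.04),TH)
t=optics.camera("top"); pickle.dump(t,open("pics/top12.pkl","wb")); crop(t,230,170,330,250,6,"t12")
pintop(t,.08,.118,-.06,.08)
s=optics.camera("side"); pickle.dump(s,open("pics/side12.pkl","wb")); crop(s,230,140,340,250,6,"s12")
E
```

```text
0.21 0.055820101951311374
0.22999999999999998 0.054681450547113375
0.24999999999999997 0.05672466019364886
0.26999999999999996 0.054505304382802454
0.2899999999999999 0.05396209559902454
0.30999999999999994 0.05490440257072136
0.32999999999999996 0.053815442125564814
time: 14.7
position: [0.4662, 0.0628, 0.0402]
tool_rot: [0.639, 0.769, -0.01, 0.011]
ft_force: [0.2, -0.2, -0.9]
grip_width: 0.0121
t 14.7 pos [0.4662 0.0628 0.0402] heading y 0.184629447737986 z [ 0.0054 -0.0294 -0.9996] F [ 0.1827 -0.2393 -0.8523] M [ 0.0935 -0.1019 -0.048 ] w 0.012071291745180918 q [-0.0828  0.5764  1.9413 -0.0499  0.6167 -0.2269]
to target, tool axes mm [-7.449   0.4145  0.4643] az -0.0033705522620139927
in final axes mm -7.46093476683551 0.38931281551738384 0.24168058334210485
n 85 dir [-0.1865  0.9823 -0.016 ] yaw 0.18757494 slope -0.015976608 tip bracket y 0.0545555841806267 v 219 286
  y 0.061 x mid -0.0017 (mean -0.0016) topz 0.1062 n 14
  y 0.073 x mid -0.0008 (mean -0.0009) topz 0.1062 n 18
  y 0.085 x mid -0.0013 (mean -0.0010) topz 0.1048 n 18
  y 0.097 x mid -0.0007 (mean -0.0013) topz 0.1048 n 17
  y 0.109 x mid -0.0010 (mean -0.0010) topz 0.1049 n 18
```

View pics/t12.png

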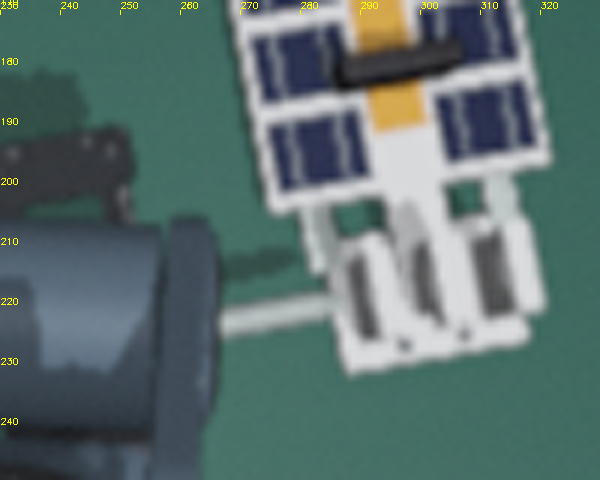

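View pics/s12.png

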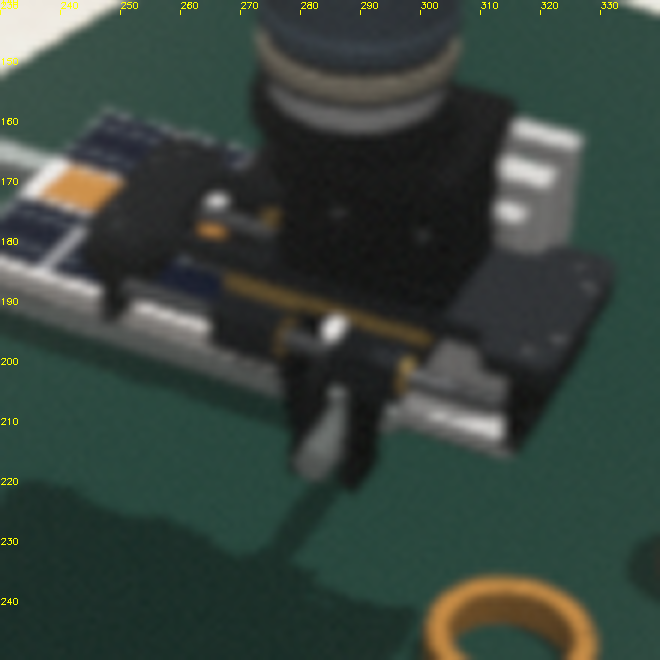

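Just before entry the pin is at -1.0 mm in bracket x, its axis is at about 0.099 and its yaw is 0.1876. I'll correct by +1 mm sideways and +1 mm up, then feed it in while watching the force.

```bash
python3 -m inch '[{"ax":0,"ay":0,"az":0,"dx":-3,"dy":1,"dz":-1,"gripper":5},{"ax":0,"ay":0,"az":0,"dx":-5,"dy":0,"dz":0.2,"gripper":5},{"ax":0,"ay":0,"az":0,"dx":-5,"dy":0,"dz":0.2,"gripper":5},{"ax":0,"ay":0,"az":0,"dx":-5,"dy":0,"dz":0.2,"gripper":5},{"ax":0,"ay":0,"az":0,"dx":-5,"dy":0,"dz":0.2,"gripper":5},{"ax":0,"ay":0,"az":0,"dx":0,"dy":0,"dz":0,"gripper":5}]'
python3 - <<'E'
from pm import *
from rig import optics
go(B(0,.147,.04),TH)
t=optics.camera("top"); pickle.dump(t,open("pics/top13.pkl","wb")); crop(t,230,170,330,250,6,"t13")
pintop(t,.08,.115,-.06,.08)
E
```

```text
time: 15.4
position: [0.4718, 0.0396, 0.0411]
tool_rot: [0.639, 0.769, -0.01, 0.012]
ft_force: [0.3, -0.2, -1.5]
grip_width: 0.012
t 15.4 pos [0.4718 0.0396 0.0411] heading y 0.18388675086399092 z [ 0.0058 -0.0296 -0.9995] F [ 0.3174 -0.2261 -1.478 ] M [ 0.1007 -0.0636 -0.0098] w 0.011950509196409605 q [-0.1316  0.5764  1.9348 -0.0491  0.6213 -0.2757]
to target, tool axes mm [-6.6493 -0.7947  1.3388] az -0.004113249136009078
in final axes mm -6.683323738463841 -0.8218193771251038 1.137803558469902
n 41 dir [ 0.6544  0.75   -0.0958] yaw -0.7174563 slope -0.09576199 tip bracket y 0.053502136688070204 v 217 286
  y 0.060 x mid 0.0010 (mean 0.0009) topz 0.1059 n 19
  y 0.072 x mid 0.0005 (mean 0.0002) topz 0.1059 n 17
  y 0.084 x mid -0.0003 (mean -0.0003) topz 0.1043 n 5
```

View pics/t13.png

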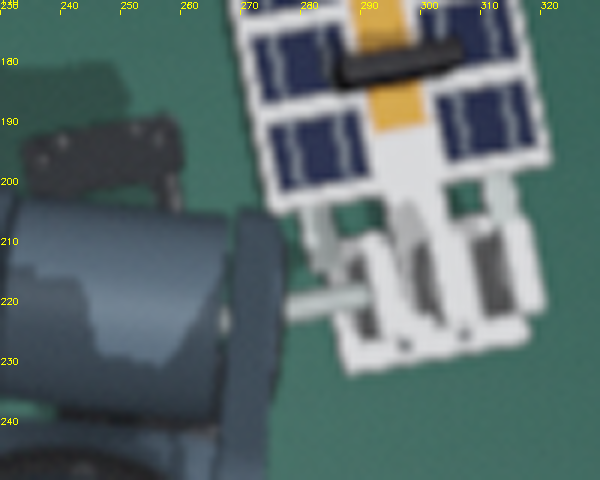

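The nose is about 9 mm inside the first knuckle with no contact force. I'll continue.

```bash
python3 -m inch '[{"ax":0,"ay":0,"az":0,"dx":-5,"dy":0,"dz":0.2,"gripper":5},{"ax":0,"ay":0,"az":0,"dx":-5,"dy":0,"dz":0.1,"gripper":5},{"ax":0,"ay":0,"az":0,"dx":-5,"dy":0,"dz":0.2,"gripper":5},{"ax":0,"ay":0,"az":0,"dx":-5,"dy":0,"dz":0.1,"gripper":5},{"ax":0,"ay":0,"az":0,"dx":-5,"dy":0,"dz":0.2,"gripper":5},{"ax":0,"ay":0,"az":0,"dx":0,"dy":0,"dz":0,"gripper":5}]'
python3 - <<'E'
from pm import *
from rig import optics
go(B(0,.122,.04),TH)
t=optics.camera("top"); pickle.dump(t,open("pics/top14.pkl","wb")); crop(t,250,190,330,240,8,"t14")
E
```

```text
time: 16.05
position: [0.4765, 0.0151, 0.0411]
tool_rot: [0.639, 0.769, -0.009, 0.012]
ft_force: [0.3, -0.8, 0.0]
grip_width: 0.0126
t 16.05 pos [0.4765 0.0151 0.0411] heading y 0.1840926088169358 z [ 0.006  -0.0297 -0.9995] F [ 0.2527 -0.7723  0.0376] M [ 0.1111 -0.0838 -0.0573] w 0.012603263994727392 q [-0.1827  0.5784  1.9283 -0.048   0.6241 -0.3279]
to target, tool axes mm [-6.6674 -0.798   1.3246] az -0.003907391183064213
in final axes mm -6.701293273167556 -0.8236055047176708 1.1226519436398699
```

View pics/t14.png

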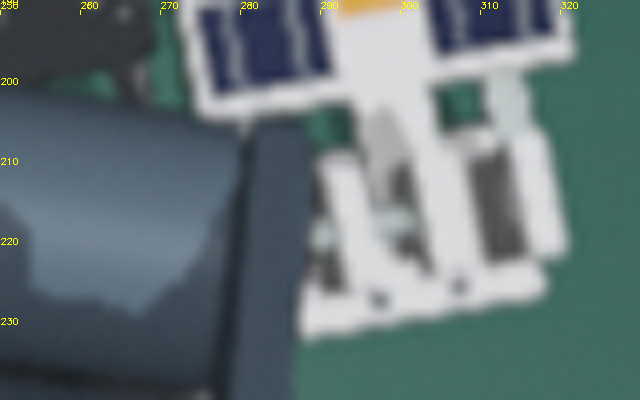

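The nose shows between the near and middle knuckles at (299,217), with no force. I'll continue through the panel's knuckle.

```bash
python3 -m inch '[{"ax":0,"ay":0,"az":0,"dx":-5,"dy":0,"dz":0.2,"gripper":5},{"ax":0,"ay":0,"az":0,"dx":-5,"dy":0,"dz":0.1,"gripper":5},{"ax":0,"ay":0,"az":0,"dx":-5,"dy":0,"dz":0.2,"gripper":5},{"ax":0,"ay":0,"az":0,"dx":-5,"dy":0,"dz":0.1,"gripper":5},{"ax":0,"ay":0,"az":0,"dx":-5,"dy":0,"dz":0.2,"gripper":5},{"ax":0,"ay":0,"az":0,"dx":-5,"dy":0,"dz":0.1,"gripper":5},{"ax":0,"ay":0,"az":0,"dx":0,"dy":0,"dz":0,"gripper":5}]'
python3 - <<'E'
from pm import *
from rig import optics
go(B(0,.092,.04),TH)
t=optics.camera("top"); pickle.dump(t,open("pics/top15.pkl","wb")); crop(t,250,190,330,240,8,"t15")
E
```

```text
time: 16.8
position: [0.482, -0.0144, 0.0411]
tool_rot: [0.639, 0.769, -0.009, 0.012]
ft_force: [0.4, -0.6, -1.1]
grip_width: 0.0125
t 16.8 pos [ 0.482  -0.0144  0.0411] heading y 0.1841109217446711 z [ 0.0061 -0.0297 -0.9995] F [ 0.4182 -0.5726 -1.1064] M [ 0.1416 -0.0767  0.019 ] w 0.012501347161117093 q [-0.2423  0.582   1.9163 -0.0464  0.6308 -0.3891]
to target, tool axes mm [-6.6376 -0.691   1.3229] az -0.003889078255328887
in final axes mm -6.67194043864015 -0.7163273715097795 1.1215725678682467
```

View pics/t15.png

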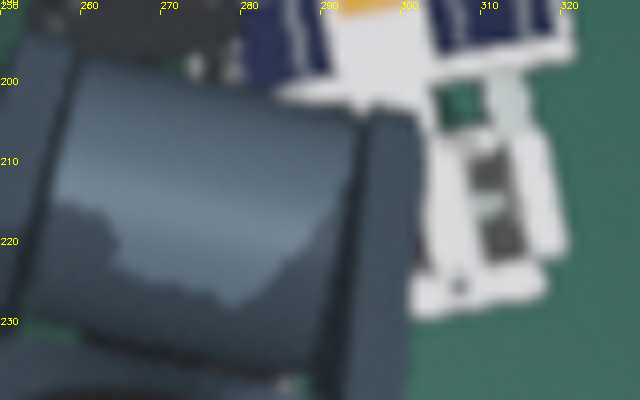

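The nose shows in the second gap at (311,215). I'll push about 36 mm more.

```bash
python3 -m inch '[{"ax":0,"ay":0,"az":0,"dx":-5,"dy":0,"dz":0.2,"gripper":5},{"ax":0,"ay":0,"az":0,"dx":-5,"dy":0,"dz":0.1,"gripper":5},{"ax":0,"ay":0,"az":0,"dx":-5,"dy":0,"dz":0.2,"gripper":5},{"ax":0,"ay":0,"az":0,"dx":-5,"dy":0,"dz":0.1,"gripper":5},{"ax":0,"ay":0,"az":0,"dx":-5,"dy":0,"dz":0.2,"gripper":5},{"ax":0,"ay":0,"az":0,"dx":-5,"dy":0,"dz":0.1,"gripper":5},{"ax":0,"ay":0,"az":0,"dx":-5,"dy":0,"dz":0.1,"gripper":5},{"ax":0,"ay":0,"az":0,"dx":0,"dy":0,"dz":0,"gripper":5}]'
python3 - <<'E'
from pm import *
from rig import optics
go(B(0,.062,.04),TH)
t=optics.camera("top"); pickle.dump(t,open("pics/top16.pkl","wb")); crop(t,250,180,350,240,7,"t16")
s=optics.camera("side"); pickle.dump(s,open("pics/side16.pkl","wb")); crop(s,240,140,350,230,7,"s16")
E
```

```text
time: 17.65
position: [0.4884, -0.0489, 0.0412]
tool_rot: [0.639, 0.769, -0.01, 0.012]
ft_force: [0.1, 0.5, -1.9]
grip_width: 0.0124
t 17.65 pos [ 0.4884 -0.0489  0.0412] heading y 0.1842096387101933 z [ 0.006  -0.0298 -0.9995] F [ 0.1071  0.4603 -1.888 ] M [ 0.1319 -0.1053  0.0353] w 0.012448426954046892 q [-0.3089  0.588   1.8966 -0.0443  0.6427 -0.4578]
to target, tool axes mm [-1.6027 -0.5578  1.2341] az -0.0037903612898066985
in final axes mm -1.637368184389764 -0.5635039985304681 1.185052442795681
```

View pics/t16.png

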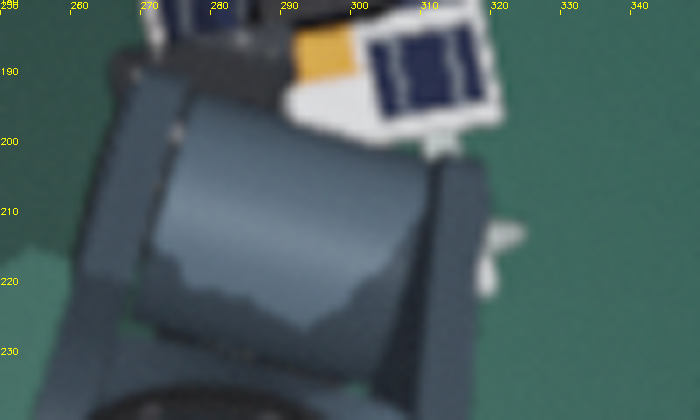

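View pics/s16.png

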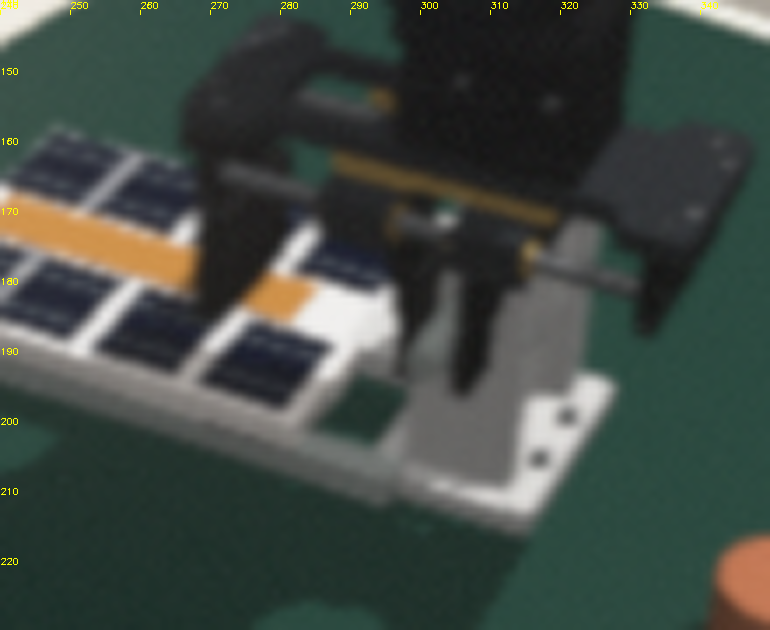

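```bash
python3 - <<'E'
from pm import *
t=load("top16")
for p in((323,213),(324,213),(319.5,213)):
    w=onz(t,*p,.1); b=w[:2]-H0; print(p,w,"bx",b@[np.cos(TH),np.sin(TH)],"by",b@[-np.sin(TH),np.cos(TH)])
P=cloud(t); q=P[205:222,316:328].reshape(-1,3); q=q[(q[:,2]>.085)&(q[:,2]<.112)]; b=(q[:,:2]-H0); by=b@[-np.sin(TH),np.cos(TH)]; bx=b@[np.cos(TH),np.sin(TH)]
print(by.min(),by.max(),bx.min(),bx.max(),len(q)); 
for k in np.argsort(by)[:6]: print(by[k],bx[k],q[k,2])
E
```

```text
(323, 213) [ 0.5095 -0.1686  0.1   ] bx -0.00107816171558053 by -0.057890575086579375
(324, 213) [ 0.5095 -0.1716  0.1   ] bx -0.0016189583099033098 by -0.06083087775013993
(319.5, 213) [ 0.5094 -0.1581  0.1   ] bx 0.0008145912326780434 by -0.0475997067755532
-0.06070126431757988 -0.04670489113077552 -0.0058521645853418 0.006211027190868214 18
-0.06070126431757988 -0.0016425847301837987 0.1006223767120602
-0.060319547445683394 0.0010880761289393192 0.10542659914309116
-0.058111095743795874 -0.0010368877568476555 0.0989269887843709
-0.05772056342325357 -0.003925405321613072 0.09780274906480457
-0.057279481056847985 0.0016036491694704346 0.10597729658816957
-0.055423910283900465 0.002360922510158302 0.1007181404921087
```

The tip is at bracket y of about -59 to -60 mm, and it needs to be beyond -52. I'll push 3 mm more for margin, release, rise straight up and look.

```bash
python3 -m inch '[{"ax":0,"ay":0,"az":0,"dx":-3,"dy":0,"dz":0.6,"gripper":5},{"ax":0,"ay":0,"az":0,"dx":0,"dy":0,"dz":0.5,"gripper":5},{"ax":0,"ay":0,"az":0,"dx":0,"dy":0,"dz":0,"gripper":45},{"ax":0,"ay":0,"az":0,"dx":0,"dy":0,"dz":0,"gripper":45},{"ax":0,"ay":0,"az":0,"dx":0,"dy":0,"dz":0,"gripper":45},{"ax":0,"ay":0,"az":0,"dx":0,"dy":0,"dz":0,"gripper":45},{"ax":0,"ay":0,"az":0,"dx":0,"dy":0,"dz":0,"gripper":45},{"ax":0,"ay":0,"az":0,"dx":0,"dy":0,"dz":-10,"gripper":45}]'
python3 -m inch '[{"ax":0,"ay":0,"az":0,"dx":0,"dy":0,"dz":-20,"gripper":45},{"ax":0,"ay":0,"az":0,"dx":0,"dy":0,"dz":-40,"gripper":45},{"ax":0,"ay":0,"az":0,"dx":0,"dy":0,"dz":-40,"gripper":45},{"ax":0,"ay":0.03,"az":0,"dx":40,"dy":0,"dz":-20,"gripper":45},{"ax":0,"ay":0,"az":0,"dx":45,"dy":0,"dz":0,"gripper":45},{"ax":0,"ay":0,"az":0,"dx":45,"dy":0,"dz":0,"gripper":45},{"ax":0,"ay":0,"az":0,"dx":45,"dy":0,"dz":0,"gripper":45},{"ax":0,"ay":0,"az":0,"dx":0,"dy":0,"dz":0,"gripper":45}]'
python3 - <<'E'
from pm import *
from meas import plates
from rig import optics
status()
t=optics.camera("top"); pickle.dump(t,open("pics/top17.pkl","wb")); crop(t,250,170,350,240,7,"t17"); plates(t)
s=optics.camera("side"); pickle.dump(s,open("pics/side17.pkl","wb")); crop(s,240,140,350,230,7,"s17")
E
```

```text
time: 18.55
position: [0.4875, -0.0505, 0.0495]
tool_rot: [0.639, 0.769, -0.01, 0.01]
ft_force: [0.3, -0.7, 0.1]
grip_width: 0.0384
time: 19.35
position: [0.4534, 0.1292, 0.1696]
tool_rot: [0.636, 0.771, 0.0, -0.001]
ft_force: [-0.1, -0.2, -0.2]
grip_width: 0.0393
t 19.35 pos [0.4534 0.1292 0.1696] heading y 0.19135354086301454 z [-0.0007  0.0016 -1.    ] F [-0.0629 -0.2456 -0.2283] M [-0.0195 -0.0705 -0.0062] w 0.03928371504063773 q [ 0.0387  0.3457  1.8247  0.002   0.9718 -0.1538]
plate 68 [ 505.828  -145.4924] [43.5703 11.9783] 10.573585510253906 z 0.12126315297524742 mean [ 505.6304 -145.4272]
plate 84 [ 499.5528 -112.0714] [43.578 15.987] 10.845026969909668 z 0.12181850362670164 mean [ 499.3755 -112.0158]
plate 64 [492.9016 -79.1741] [42.544  12.2685] 11.162481307983398 z 0.12148536589853728 mean [492.6892 -78.9739]
```

View pics/t17.png

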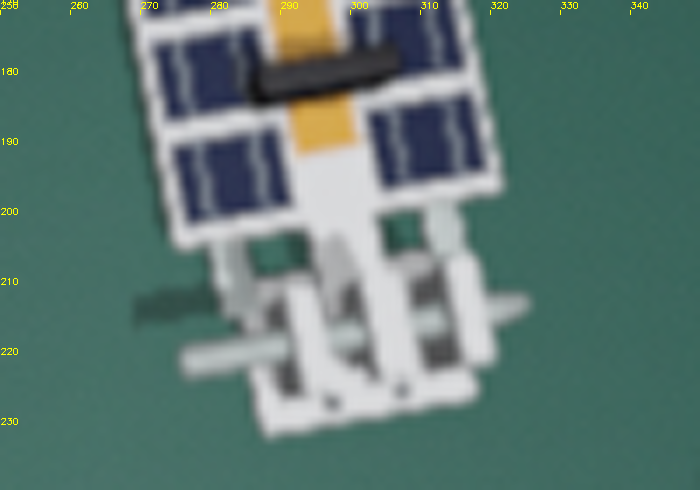

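View pics/s17.png

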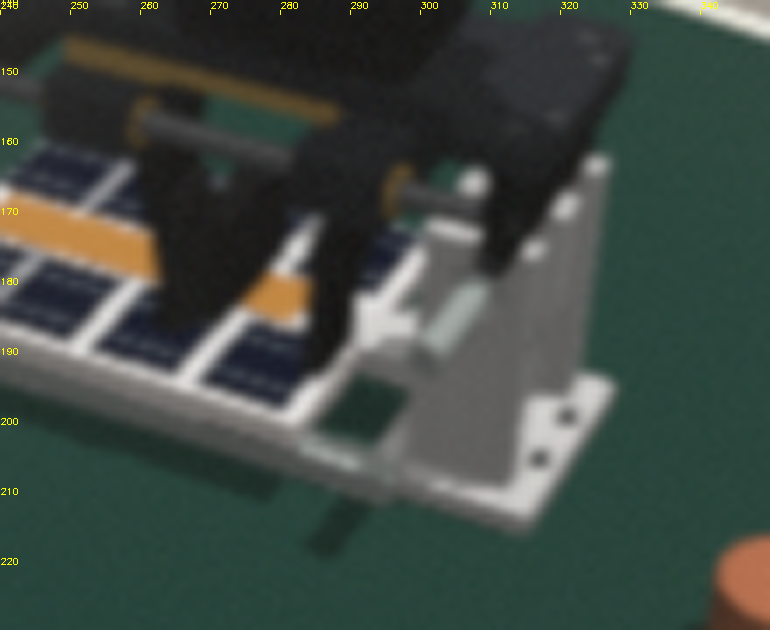

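The pin runs through all three knuckles in the top view, from its tail at (275,221) to its nose at (325,213), and the gripper is clear. Last, I'll check the numbers and the bystanders.

```bash
python3 - <<'E'
from pm import *
t=load("top17");t0=load("top0")
H=np.array([.4994,-.1123]); a=np.array([-np.sin(TH),np.cos(TH)]); 
P=cloud(t); Z=P[...,2]
b=P[...,:2]-H; by=b@a; bx=b@np.array([np.cos(TH),np.sin(TH)])
m=(abs(bx)<.012)&(abs(by)<.13)&(Z>.08)&(Z<.112)
print("far part by",by[m&(by<0)].min(),"near part",by[m].max(), "pinz median +",np.median(Z[m&(by>.05)]),"-",np.median(Z[m&(by<-.045)]))
d=np.abs(t["img"].astype(int)-t0["img"]).max(2)
P0=cloud(t0)
# depth comparison at bystander locations
for n,(u0,v0,u1,v1) in dict(solvent=(185,115,215,150),jar=(125,153,152,178),spare=(164,180,202,195),tape=(238,242,264,266),dropper=(352,236,372,252)).items():
    A=P0[v0:v1,u0:u1,2];Bz=P[v0:v1,u0:u1,2]; print(n,"frac depth changed >15mm",np.nanmean(abs(A-Bz)>.015))
cv2.imwrite("pics/final.png",cv2.resize(t["img"][:,:,::-1],(800,600)))
E
```

```text
far part by -0.06338588277586947 near part 0.08696859762787254 pinz median + 0.10333160880778536 - 0.10293116605932351
solvent frac depth changed >15mm 0.0
jar frac depth changed >15mm 0.0
spare frac depth changed >15mm 0.03333333333333333
tape frac depth changed >15mm 0.008012820512820512
dropper frac depth changed >15mm 0.0
```

View pics/final.png

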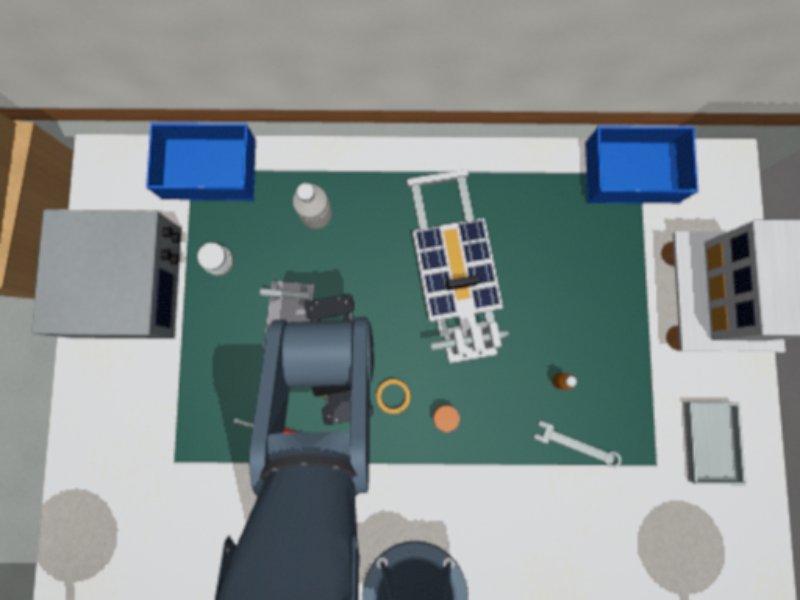

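The nose tip is at y = -63 mm, so the whole taper is beyond -40 (its base is at about -51). The tail is at +87 mm, the pin lies level, and the bystanders are where they were. I'll hand it in.

```bash
python3 - <<'E'
from rig import robot
print(robot.hand_in())
E
```

```text
the job is handed in; nothing more can be done
None
```

The panel is in line, and the long pin is through all three knuckles and released. I handed the job in at about 19.5 s.

- **Panel:** I drew it by its handle. Its knuckle stands within about 0.5 mm of the middle between the bracket's knuckles, in both camera views.
- **Pin:** I gripped it near the tail and threaded it nose first from the rest's side. I saw no contact force above about 2 N while threading.
- **Last check (top view, gripper clear):** the nose tip is at bracket y of about -63 mm, so the taper starts about 11 mm past the far face. The tail is at about +87 mm and the pin lies level.
- **Bystanders:** the bottles, jar and tape match the first picture in depth. So does the spare rod, apart from about 3% of its patch, which I put down to the arm partly covering that area.

Three things disagreed or went wrong along the way:
- **Height reading:** the reported TCP height was about 36.5 mm lower than where the cameras showed the fingertips. The first grasp therefore closed above the handle and moved nothing. I measured the offset at two heights and allowed for it from then on.
- **Opening on the pin:** the gripper read about 12.3 mm on a 14 mm pin. I did not explain this, but the pin held without visible slipping.
- **Droop:** the pin sagged about 0.03 rad when lifted. I levelled it by tilting the tool before inserting it.

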